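Rebuild the citrus press after washing-up

ROBOT

A 6-joint arm with a two-finger parallel gripper is mounted at the origin on the work surface; the furniture and walls round the work are solid. World frame = base frame: x ahead of the robot, y to its left, z up, the work surface at z = 0. Lengths are in m, angles in degrees, forces in N, time in s.
With the tool pointing down it reaches from about 0.375 to 0.9 m from the base axis. Payload 3.1 kg.
Tool frame: the origin (TCP) lies between the finger pads, 19 mm behind the fingertips; this is the grasp point; z points along the fingers, y is the line along which they close (so a half turn about z gives the same grasp; the last joint's range is limited). The gripper opens to 87 mm and grips with 3 to 60 N. Pads are 19 mm wide; open, the fingers measure 117 mm over their backs; the gripper's body (75 mm by 190 mm) begins 51 mm behind the grasp point.
Start: joints at [-86.144, 30.224, 82.088, -0, 67.689, -10.227], TCP at [0.152, -0.606, 0.241] pointing down, gripper open.
Joint ranges: [-176.69, 176.69], [-43.24, 126.21], [12.49, 139.97], [-82, 262], [0, 151.66], [-163.58, 163.58]. Speed limits (degrees/s): [159.86, 159.86, 180, 180, 180, 180].

INTERFACE

Orientations are given as a 3x3 rotation matrix whose columns are the frame's x, y, z axes.
In Python, from rig import readout, viewer, ticket gives the robot as it stands.
- The arm moves only by the tool send_rows, never from a script. Its argument "moves" is a list of rows, each a list of 6 numbers: the shift along the tool's x, y, z in units of 250 mm (1.0 is 250 mm), then the turn, a rotation vector about the tool's x, y, z in units of 90 degrees (1.0 is 90 degrees). A call has 1 to 12 rows; each row is the pose to reach, as a shift and turn from the pose commanded when the call began, along the tool's axes at that moment; what a row does not reach only later rows make up. A row lasts 1/10 s, in which the tool goes at most 50 mm and 8.59 degrees, less where a joint would pass 70% of its speed; a pose out of reach is approached as far as the arm can. A call with a number of a shift or a turn outside -1 to 1 is refused whole. A call with a gripper value outside its range is refused whole. "grip" is the opening, from 0 (shut) to 1 (fully open), set as the call begins (left out, the last holds). The fingers move at their own pace and stop on an object; the grip force is fixed at half the most. Time passes only in rows, so rows that repeat a pose let the fingers close. It gives the time, the measured TCP pose, the force, the opening and the grip force at its end, in the units of the state.
- readout.read_state(): the state, without advancing time (a new reading comes with each control period).
- viewer.capture(name): name is "scene" or "top" or "wrist"; returns (picture, depth): 420x560x3 uint8, red, green, blue; 420x560 float32, m along the optical axis (not along the pixel's ray), 0 where there is no reading.
- viewer.camera_info(name): a dict with "fx", "fy", "cx", "cy" (pixels), "distortion" ([k1, k2, p1, p2, k3] as OpenCV has them; the pictures are not rectified), "R" (3x3) and "t" (3): a world point X has camera coordinates R X + t; the wrist camera has in their place "tool_from_camera" (4x4, takes a point from camera to tool coordinates, whose origin is the TCP and whose axes are the flange's). Camera axes: x right, y down, z forward; pixel columns grow to the right and rows downward; lengths in m; the calibration is good to about 2 mm. A picture is of the moment at which its call begins: read the wrist's pose just before it. camera_info takes no time and is no camera call.
- ticket.hand_in(): hands the job in; it is judged then, once.
The state is a dict: "time_s": time; "joint_positions": joint angles; "qvel": joint speeds; "tau": joint torques, N m; "position": TCP position; "tcp_rot": TCP orientation; "force": force on the tool from outside, world axes, zero at the start; "moment": the same for the moment, N m; "opening": opening from 0.0 (shut) to 1.0 (fully open); "grasp_force": force on a finger pad.
Only numpy, scipy, OpenCV 4.12 (cv2) and the standard library are available. Lean on these libraries where they do the work, as an engineer would, in place of code of your own. Each camera call takes 0.05 s, during which the arm holds its last target. There are 200 camera calls.

TASK

The electric citrus press has been washed and its loose parts are drying on the slanted prongs of the rack. Put it back together for lemons: slide the white juice dish down over the black column, with its spout lying in the notch of the steel collar above the glass, until the dish sits fully home and level, and let go; then slip the small yellow cone over the square spindle until it is fully home, and let go. Then test it: push the cone straight down as far as the sprung spindle goes, hold it there for a moment, and let it spring back up. Lower the parts, don't drop them, leave the large orange cone on the rack, and don't move the glass, the soap bottle or the spice jars.

Things in the scene. Friction and masses are not known exactly. Their poses are not given: they have to be found in the camera images.
- press: base of the citrus press, fixed: a steel drum 132 mm across, 105 high, on a black foot. Origin at the centre of its underside, z up. On its flat black top (z 105) a steel collar (inner radius 60, outer 64, 12 high) with one notch on its -x side; in the middle a black round column, diameter 26, z 105 to 135, its top 4 mm tapering to diameter 20; out of it comes the square spindle
- press_seat (a point): centre of the drum's flat top at the foot of the column, 105 mm above the worktop, axes as the press; the underside of the dish comes to rest here
- press_notch (a point): middle of the notch in the collar: 62 mm from the column's axis, 105 mm above the worktop; the notch is 26 mm wide, as deep as the collar, between two black studs
- spindle_top (a point): centre of the spindle's top, 178 mm above the worktop when up, z up; its x and y axes are square to the flats. The spindle is 12 mm square (17 mm over the corners); its top 6 mm taper round from diameter 12 to diameter 8. It turns (stiffly) and sinks with its joints below
- plunger (a joint): how far the spindle is pressed down into the column, 0 (up) to 0.006 m (bottom); a spring holds it up, about 2 N to start it and 7 N at the bottom
- spindle (a joint): turn of the spindle about its vertical axis against the press, rad; starts anywhere from -0.75 to 0.75; turns by hand against slight friction within +-0.8
- rack: drying rack, fixed: white drip tray 190 x 292 mm under a steel wire deck that rises 0.5 rad (29 deg) from front (-x) to back (+x). Origin under the tray's centre, z up. White prongs lean 29 deg to -x, square to the deck, their feet 80 mm up: at y 0 a thick one (diameter 21, 32 long) with the dish, at y -98 and +98 mm thin ones (diameter 9, 28 long) with the cones, either way round
- dish: white juice dish, 104 mm across at the floor, 120 at the rim, 40 high, floor 4 thick; in its middle an upright tube, outside diameter 35, bore 29.4 right through, top 38 mm above the underside. A spout 18 wide, 12 high runs out along -x at floor level. 120 g. Origin at the centre of the underside, z along the tube. Starts with its tube over the prong, tilted, spout up the slope. Grasp the tube
- dish_grip (a point): on the dish's axis, 32 mm above its underside: with the TCP here the fingertips stand 13 mm over the underside inside the dish, either side of the tube
- dish_spout (a point): end of the dish's spout, 96 mm from its axis, 4 mm above its underside
- lemon_cone: small yellow reamer cone, 58 mm high: hollow skirt 52 across (0 to 13 mm up, inside 41), upright ribbed body 37 across (13 to 42), then a dome. Square socket 15 wide from 10 to 36 mm above the underside, its flats square to the body's x and y axes. 50 g. Origin at the centre of the underside, z along the axis. Starts tilted on a thin prong. Home: origin 36 mm below the spindle's top
- lemon_cone_grip (a point): on the yellow cone's axis, 34 mm above its underside: where to grasp its upright body. Of the eight ribs the four thicker ones face the socket's flats
- orange_cone: the large orange reamer cone, 70 mm high, skirt 62 mm across, body 47 mm across; it stays on the other thin prong. Origin at the centre of its underside, z up
- tumbler: clear drinking glass 81 mm across and 91 mm high, standing in front of the notch, its axis about 115 mm from the column's axis. Origin at the centre of its underside
- soap: washing-up liquid bottle, 46 x 76 mm, 237 mm high, near the back wall behind the press. Origin under its centre
- spice_red: glass spice jar with a brown cap, 44 mm across, 105 mm high, near the back wall. Origin under its centre
- spice_dark: another glass spice jar with a black cap, 45 mm across, 105 mm high, near the back wall. Origin under its centre
Mind the look-alikes: they are no part of the job. Of the things like the lemon_cone, leave any that is brown; of the rest the smaller one is meant.

How it is judged (in metres and radians):
On the way, in this order (a step that is already met when the one before it is completed fails the run):
1. the dish sits home on the press, spout in the notch, and is let go (horizontal distance between dish and press_seat below 0.005 m and z of dish in the frame of press_seat between -0.003 and 0.003 m and angle between dish's own z axis and vertical below 0.06 rad and x of dish_spout in the frame of press below -0.08 m and y of dish_spout in the frame of press between -0.012 and 0.012 m and contact force between the fingers and dish below 0.1 N), for 0.2 s.
2. the yellow cone is home on the spindle, spindle up, and is let go (horizontal distance between dish and press_seat below 0.005 m and z of dish in the frame of press_seat between -0.003 and 0.003 m and angle between dish's own z axis and vertical below 0.06 rad and x of dish_spout in the frame of press below -0.08 m and y of dish_spout in the frame of press between -0.012 and 0.012 m and horizontal distance between lemon_cone and spindle_top below 0.005 m and z of lemon_cone in the frame of spindle_top between -0.039 and -0.033 m and angle between lemon_cone's own z axis and vertical below 0.09 rad and contact force between the fingers and lemon_cone below 0.1 N and value of joint plunger below 0.0015 m), for 0.2 s.
3. the gripper pushes the cone down and the spindle reaches (nearly) the bottom: over 4.5 of its 6 mm (value of joint plunger above 0.0045 m and contact force between the fingers and lemon_cone above 0.5 N), for 0.1 s.
At the end, for the whole second after the job is handed in: Dish on the press, centred to 5 mm, seated to 3 mm, level to 0.06 rad, spout through the notch (12 mm) over the glass; yellow cone on the spindle, centred to 5 mm, seated to 3 mm, upright to 0.09 rad; spindle up (1.5 mm); both released, at rest; glass and orange cone not moved (15 mm) (all of step 2 and contact force between the fingers and dish below 0.1 N and linear speed of each of dish, lemon_cone below 0.05 m/s and horizontal distance between dish_spout and tumbler below 0.034 m and angle between tumbler's own z axis and vertical below 0.1 rad and distance of each of tumbler, orange_cone from where it was at the start of the episode below 0.015 m); the robot touches nothing.
It fails at once if the glass pushed over 15 mm or tipped (distance of tumbler from where it was at the start of the episode above 0.015 m or angle between tumbler's own z axis and vertical above 0.2 rad).
It fails at once if the orange cone moved over 15 mm (distance of orange_cone from where it was at the start of the episode above 0.015 m).
It fails at once if the dish dropped (faster than 0.45 m/s without being held) (contact force between the fingers and dish below 0.1 N and linear speed of dish above 0.45 m/s).
It fails at once if the yellow cone dropped (faster than 0.45 m/s without being held) (contact force between the fingers and lemon_cone below 0.1 N and linear speed of lemon_cone above 0.45 m/s).
It fails at once if the soap bottle or a spice jar moved over 30 mm (distance of any of soap, spice_red, spice_dark from where it was at the start of the episode above 0.03 m).
It also fails if it takes over 67 s, if anything falls off the work surface, if the arm or the gripper's body presses on something with over 40 N, if the wrist force passes 120 N, or if a joint passes its speed limit or range.

## Working session

There is one attempt and no reset: what is moved stays moved. The work goes in short steps, Python scripts to look and compute and a tool call to move; the robot and the scene stay as the last step left them, time stands still between calls to the robot, and variables do not carry over. Pictures are saved under pics/ and viewed, at most 10 in all, crops included, and the job is handed in when it is done.

Besides the shell and the picture viewer there is one more tool, called in YAML: its name, and indented under it one key for each argument. send_rows: Moves the arm, as the interface text tells. Shifts and turns lie within -1 to 1; 1 stands for 250 mm of shift or 90 degrees of turn. Its arguments: {"type":"object","properties":{"moves":{"type":"array"},"grip":{"type":"number"}},"required":["moves"]}

```bash
mkdir -p pics; ls; cat > h.py <<'E'
import numpy as np, cv2
from rig import readout, viewer, ticket
def snap(n, f):
    st=readout.read_state(); p,d=viewer.capture(n); cv2.imwrite(f'pics/{f}.png',p[:,:,::-1]); np.savez(f'pics/{f}.npz',p=p,d=d,pos=st['position'],rot=st['tcp_rot']); return p,d,st
def cam(n,pos=None,rot=None):
    c=viewer.camera_info(n)
    K=np.array([[c['fx'],0,c['cx']],[0,c['fy'],c['cy']],[0,0,1.]]); D=np.array(c['distortion'],float)
    if 'R' in c:
        R=np.array(c['R']); t=np.array(c['t']); Rwc=R.T; o=-R.T@t
    else:
        T=np.array(c['tool_from_camera']); Rwc=np.array(rot)@T[:3,:3]; o=np.array(rot)@T[:3,3]+np.array(pos)
    return K,D,Rwc,o
def cloud(n,d,pos=None,rot=None):
    K,D,R,o=cam(n,pos,rot); h,w=d.shape
    uv=np.stack(np.meshgrid(np.arange(w),np.arange(h)),-1).reshape(-1,1,2).astype(np.float64)
    r=cv2.undistortPoints(uv,K,D).reshape(h,w,2)
    c=np.dstack([r*d[...,None],d]); return c@R.T+o
def rays(n,uv,pos=None,rot=None):
    K,D,R,o=cam(n,pos,rot)
    r=cv2.undistortPoints(np.array(uv,float).reshape(-1,1,2),K,D).reshape(-1,2)
    return o,np.c_[r,np.ones(len(r))]@R.T
def onplane(n,uv,z,pos=None,rot=None):
    o,d=rays(n,uv,pos,rot); return o+d*((z-o[2])/d[:,2])[:,None]
E
python3 - <<'E'
from h import *
for n in('scene','top','wrist'):
    p,d,s=snap(n,n+'0'); K,D,R,o=cam(n,s['position'],s['tcp_rot']); print(n,K[0,0],D,o.round(3),R[:,2].round(2),(d>0).mean())
print(s)
a=cv2.imread('pics/scene0.png');b=cv2.imread('pics/top0.png')
cv2.imwrite('pics/v1.png',cv2.resize(np.vstack([a,b]),(800,1200))[:600]);
E
```

```text
pics
scene 423.8877811365707 [-0.04660705  0.          0.          0.          0.        ] [-0.005  0.012  0.87 ] [ 0.53  0.07 -0.84] 0.9959736394557823
top 482.29612370333075 [0.03316336 0.         0.         0.         0.        ] [0.394 0.077 1.105] [ 0.1   0.02 -0.99] 0.9958886054421768
wrist 301.45968331614665 [-0.00818213  0.          0.          0.          0.        ] [ 0.234 -0.584  0.384] [-0.3  -0.07 -0.95] 0.9961522108843538
{'time_s': 0.1, 'joint_positions': array([-8.61444618e+01,  3.02723300e+01,  8.21504085e+01, -1.91816405e-03,
        6.76898675e+01, -1.02278534e+01]), 'qvel': array([-0.07448899, -0.09913027, -0.20240682,  0.1087036 , -0.03991209,
       -0.03453653]), 'tau': array([ 3.82627659e-04, -4.40983987e+01, -1.77151448e+01,  6.35401905e-02,
        5.34087536e-02, -3.86658292e-05]), 'position': array([ 0.15205396, -0.60556314,  0.24037593]), 'tcp_rot': array([[ 9.69939518e-01,  2.43346062e-01, -1.63053872e-04],
       [ 2.43345908e-01, -9.69937592e-01,  1.95881291e-03],
       [ 3.18517328e-04, -1.93960854e-03, -9.99998068e-01]]), 'force': array([-0.0233471 , -0.06496603, -1.09956112]), 'moment': array([0.00677222, 0.02468243, 0.03378841]), 'grasp_force': 0.0, 'opening': 1.0002215208420626}
```

View pics/scene0.png

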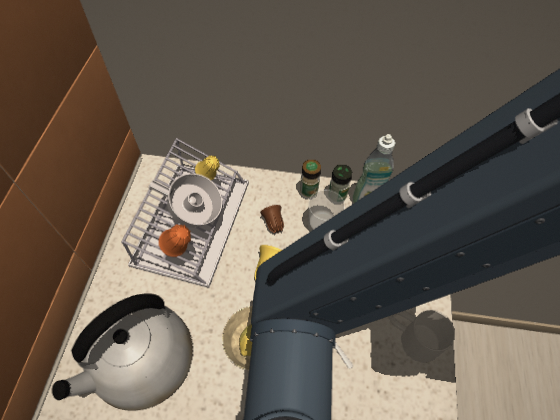

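View pics/top0.png

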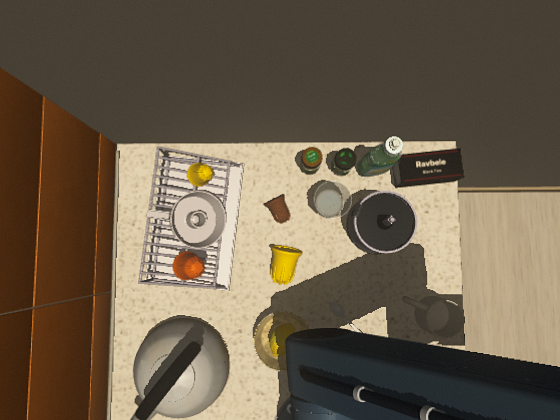

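The scene view shows the rack at left with dish (195,200), yellow cone (207,167) and orange cone (175,240). In the top view the press is at (384,222), the glass at (328,198), and the dish tube at (197,219) with its spout to the left near (157,213). A larger yellow cone lies on the table at (285,262) and a brown one at (278,208); both are decoys.

```bash
python3 - <<'E'
from h import *
z=np.load('pics/top0.npz'); P=cloud('top',z['d']); 
for u,v in [(384,222),(389,219),(360,222),(383,190),(328,198),(197,219),(200,174),(187,266),(157,213),(235,170),(225,285),(150,285),(165,150),(300,240),(312,153),(344,155),(394,143),(197,204)]: print((u,v),P[v,u].round(3))
hsv=cv2.cvtColor(z['p'],cv2.COLOR_RGB2HSV)
# press top ring : depth-based points z 0.11-0.122
m=(P[...,2]>.112)&(P[...,2]<.122)&(P[...,0]>.35)
m[:, :330]=0; m[:,430:]=0;m[:170]=0;m[280:]=0
q=P[m]; A=np.c_[2*q[:,:2],np.ones(len(q))]; s=np.linalg.lstsq(A,(q[:,:2]**2).sum(1),rcond=None)[0]
print('collar',len(q),s[:2],np.sqrt(s[2]+s[0]**2+s[1]**2), q.min(0),q.max(0))
m=(P[...,2]>.102)&(P[...,2]<.108); m[:, :330]=0; m[:,430:]=0
q=P[m]; print(len(q),q.mean(0))
m=(P[...,2]>.15)&(P[...,2]<.19); m[:, :360]=0; m[:,410:]=0;m[:190]=0;m[250:]=0
q=P[m]; print('spindle',len(q),q.mean(0),q.max(0))
a=cv2.imread('pics/top0.png'); cv2.imwrite('pics/v2.png',np.hstack([cv2.resize(a[140:300,135:255],(400,533)),cv2.resize(a[165:285,300:420],(400,400)).copy() if 0 else cv2.resize(a[140:300,305:425],(400,533),interpolation=cv2.INTER_CUBIC)]))
E
```

```text
(384, 222) [ 0.459 -0.124  0.135]
(389, 219) [ 0.462 -0.126  0.175]
(360, 222) [ 0.462 -0.081  0.103]
(383, 190) [ 0.542 -0.151  0.002]
(328, 198) [ 0.524 -0.025  0.008]
(197, 219) [0.47  0.258 0.103]
(200, 174) [0.56  0.248 0.129]
(187, 266) [0.373 0.27  0.139]
(157, 213) [0.482 0.338 0.116]
(235, 170) [0.591 0.189 0.   ]
(225, 285) [0.328 0.21  0.007]
(150, 285) [ 0.328  0.381 -0.001]
(165, 150) [0.615 0.325 0.112]
(300, 240) [0.428 0.04  0.   ]
(312, 153) [0.608 0.016 0.104]
(344, 155) [ 0.603 -0.051  0.105]
(394, 143) [ 0.598 -0.126  0.233]
(197, 204) [0.504 0.262 0.081]
collar 407 [ 0.46162111 -0.13092125] 0.060654313596198974 [ 0.39952735 -0.19370219  0.11203875] [ 0.52474    -0.06660242  0.12193428]
2560 [ 0.48325495 -0.12160067  0.10468736]
spindle 57 [ 0.46118453 -0.12881048  0.16963618] [ 0.46899826 -0.12228353  0.17916631]
```

View pics/v2.png

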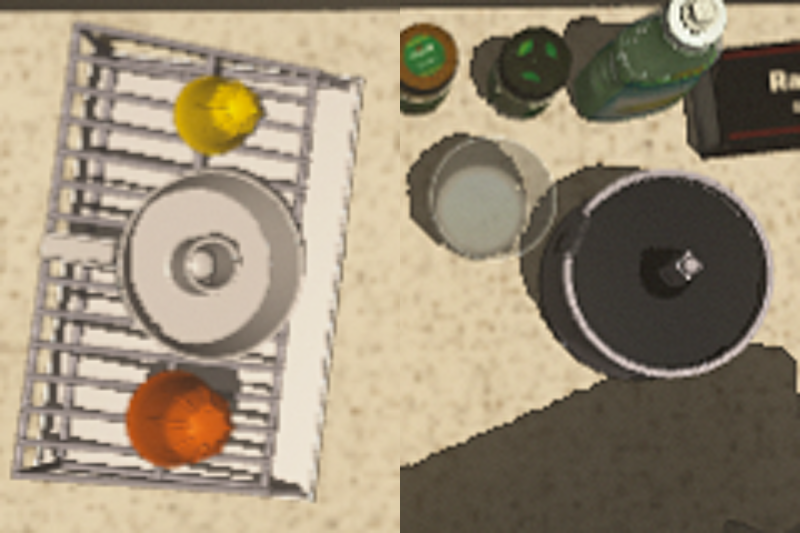

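The enlarged view shows the spout pointing up-slope (about +y). The press column is in the right half at about (688,265), and the notch is on the side facing the glass at upper left. I'll move to look at the press from close by.

```bash
cat >> h.py <<'E'
from scipy.spatial.transform import Rotation as Rn
def plan(p,R,st=None):
    st=st or readout.read_state(); Rc=st['tcp_rot']
    s=Rc.T@(np.array(p)-st['position'])/.25; r=Rn.from_matrix(Rc.T@R).as_rotvec(degrees=True)/90
    print('row',np.r_[s,r].round(3).tolist(),'rows>=',round(max(np.linalg.norm(s)*5,np.linalg.norm(r)*90/8.59),1))
def tool(yspec,z):
    z=np.array(z,float);z/=np.linalg.norm(z); y=np.array(yspec,float); y-=z*(y@z); y/=np.linalg.norm(y); return np.c_[np.cross(y,z),y,z]
def yaw(a): # tool down, x axis at yaw a deg
    a=np.radians(a); x=np.array([np.cos(a),np.sin(a),0]); z=np.array([0,0,-1.]); return np.c_[x,np.cross(z,x),z]
E
python3 - <<'E'
from h import *
plan([.30,-.37,.30],yaw(65))
E
```

```text
row [0.803, -0.771, -0.237, -0.001, -0.001, -0.566] rows>= 5.9
```

send_rows:
  moves:
    - [0.8, -0.77, -0.24, 0, 0, -0.57]
    - [0.8, -0.77, -0.24, 0, 0, -0.57]
    - [0.8, -0.77, -0.24, 0, 0, -0.57]
    - [0.8, -0.77, -0.24, 0, 0, -0.57]
    - [0.8, -0.77, -0.24, 0, 0, -0.57]
    - [0.8, -0.77, -0.24, 0, 0, -0.57]
    - [0.8, -0.77, -0.24, 0, 0, -0.57]

```text
time_s: 0.85
position: [0.3008, -0.3669, 0.3021]
tcp_rot: [[0.411, 0.912, 0.001], [0.912, -0.411, 0.001], [0.001, 0.0, -1.0]]
force: [-0.4, 0.3, 0.1]
opening: 1.0
grasp_force: 0.0
```

```bash
python3 - <<'E'
from h import *
plan([.46,-.15,.33],yaw(130))
E
```

```text
row [1.053, 0.224, -0.11, 0.001, -0.001, -0.714] rows>= 7.5
```

send_rows:
  moves:
    - [1.0, 0.22, -0.11, 0, 0, -0.7]
    - [1.0, 0.22, -0.11, 0, 0, -0.7]
    - [1.0, 0.22, -0.11, 0, 0, -0.7]
    - [1.0, 0.22, -0.11, 0, 0, -0.7]
    - [1.0, 0.22, -0.11, 0, 0, -0.7]
    - [1.0, 0.22, -0.11, 0, 0, -0.7]
    - [1.0, 0.22, -0.11, 0, 0, -0.7]
    - [1.0, 0.22, -0.11, 0, 0, -0.7]
    - [1.0, 0.22, -0.11, 0, 0, -0.7]

```text
time_s: 1.75
position: [0.4535, -0.1671, 0.3283]
tcp_rot: [[-0.62, 0.785, -0.0], [0.785, 0.62, -0.0], [0.0, -0.0, -1.0]]
force: [-0.0, 0.2, -0.7]
opening: 0.998
grasp_force: 0.0
```

```bash
python3 - <<'E'
from h import *
p,d,s=snap('wrist','w1'); print(s['position'],s['joint_positions'])
P=cloud('wrist',d,s['position'],s['tcp_rot'])
m=(P[...,2]>.112)&(P[...,2]<.122)&(np.hypot(P[...,0]-.461,P[...,1]+.13)<.075)
q=P[m]; A=np.c_[2*q[:,:2],np.ones(len(q))]; c=np.linalg.lstsq(A,(q[:,:2]**2).sum(1),rcond=None)[0]
print('collar',len(q),c[:2],np.sqrt(c[2]+c[0]**2+c[1]**2))
m=(P[...,2]>.165)&(P[...,2]<.185)&(np.hypot(P[...,0]-.461,P[...,1]+.13)<.03)
q=P[m];print('spindle',len(q),q.mean(0),q.max(0))
np.savez('pics/w1P.npz',P=P)
K,D,R,o=cam('wrist',s['position'],s['tcp_rot'])
X=np.array([[.461,-.13,.105],[.461,-.13,.178]]); uv=cv2.projectPoints((X-o)@R,np.zeros(3),np.zeros(3),K,D)[0]; print(uv.reshape(-1,2))
a=cv2.imread('pics/w1.png'); cv2.imwrite('pics/v3.png',cv2.resize(a,(800,600),interpolation=cv2.INTER_CUBIC))
E
```

```text
[ 0.45351679 -0.16705593  0.3283438 ] [-3.34847000e+01  1.32291644e+01  9.50998118e+01 -2.49377361e-02
  7.16895842e+01 -7.17761790e+01]
collar 1284 [ 0.46256221 -0.1278766 ] 0.061015609144940176
spindle 158 [ 0.46157295 -0.12726949  0.17449514] [ 0.47003009 -0.12006335  0.18056638]
[[303.00889012 167.25607761]
 [308.3028601  179.29795115]]
```

View pics/v3.png

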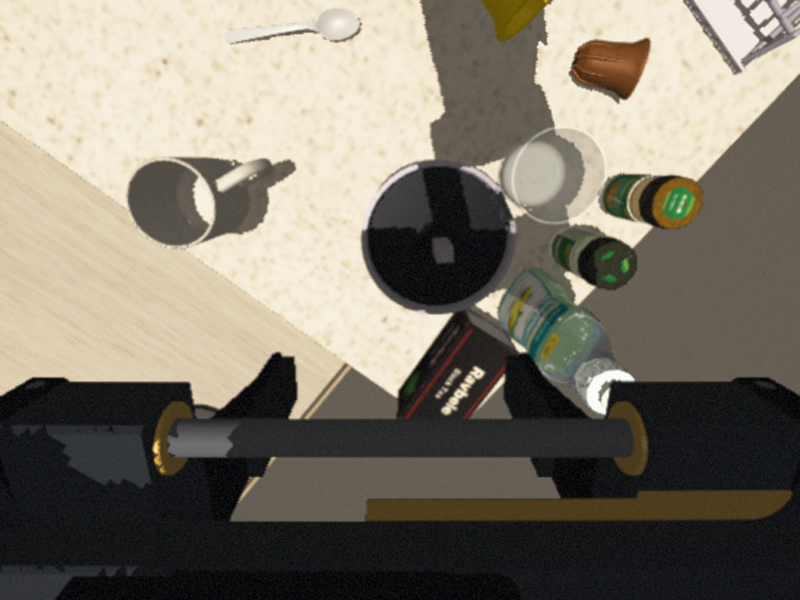

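The wrist view shows the press ring centred near (438,236), the spindle top at (442,248), and the glass at (553,175). The notch is on the ring's right side, facing the glass.

```bash
python3 - <<'E'
from h import *
z=np.load('pics/w1.npz'); P=np.load('pics/w1P.npz')['P']; c=np.array([.4620,-.1280])
K,D,R,o=cam('wrist',z['pos'],z['rot'])
r=np.hypot(*(P[...,:2]-c).transpose(2,0,1)); th=np.degrees(np.arctan2(P[...,1]-c[1],P[...,0]-c[0]))
for a in range(20,104,3):
    m=(abs(th-a)<1.5)&(r>.056)&(r<.068)&(P[...,2]>.09); print(a,m.sum(),P[...,2][m].max().round(3) if m.any() else None,z['p'][m&(r>.059)].mean(0).round() if (m&(r>.059)).any() else None)
def ortho(zz,half,n):
    g=np.linspace(-half,half,n); X=np.stack([c[0]+g[None]+0*g[:,None],c[1]-g[:,None]+0*g[None],np.full((n,n),zz)],-1).reshape(-1,3)
    uv=cv2.projectPoints((X-o)@R,np.zeros(3),np.zeros(3),K,D)[0].reshape(n,n,2).astype(np.float32)
    return cv2.remap(z['p'][:,:,::-1].copy(),uv[...,0],uv[...,1],cv2.INTER_CUBIC)
a=ortho(.117,.08,400);b=ortho(.172,.02,400)
cv2.imwrite('pics/v4.png',np.hstack([a,cv2.convertScaleAbs(b,alpha=1.5)]))
# glass rim
m=(P[...,2]>.084)&(P[...,2]<.098)&(r>.066)&(r<.17)&(th>20)&(th<100); q=P[m]; print(len(q))
A=np.c_[2*q[:,:2],np.ones(len(q))]; s=np.linalg.lstsq(A,(q[:,:2]**2).sum(1),rcond=None)[0]
print('glass',s[:2],np.sqrt(s[2]+s[0]**2+s[1]**2))
E
```

```text
20 24 0.119 [65. 62. 63.]
23 26 0.118 [62. 59. 61.]
26 26 0.118 [63. 60. 61.]
29 23 0.119 [63. 59. 61.]
32 28 0.118 [61. 58. 59.]
35 24 0.118 [64. 60. 62.]
38 28 0.119 [59. 56. 58.]
41 24 0.119 [66. 62. 62.]
44 29 0.119 [92. 87. 88.]
47 25 0.118 [127. 120. 121.]
50 109 0.392 [114. 109. 110.]
53 32 0.118 [86. 81. 82.]
56 22 0.106 [54. 54. 51.]
59 23 0.107 [63. 60. 58.]
62 21 0.106 [58. 57. 55.]
65 19 0.106 [51. 50. 49.]
68 23 0.107 [55. 54. 53.]
71 22 0.107 [51. 49. 50.]
74 25 0.107 [67. 64. 65.]
77 13 0.118 [95. 90. 91.]
80 22 0.118 [131. 125. 125.]
83 29 0.118 [153. 145. 145.]
86 20 0.118 [168. 160. 160.]
89 25 0.119 [159. 151. 151.]
92 22 0.119 [170. 161. 161.]
95 22 0.119 [176. 166. 166.]
98 22 0.118 [178. 168. 168.]
101 22 0.119 [172. 162. 163.]
771
glass [ 0.52906421 -0.03668057] 0.04783053710779957
```

View pics/v4.png

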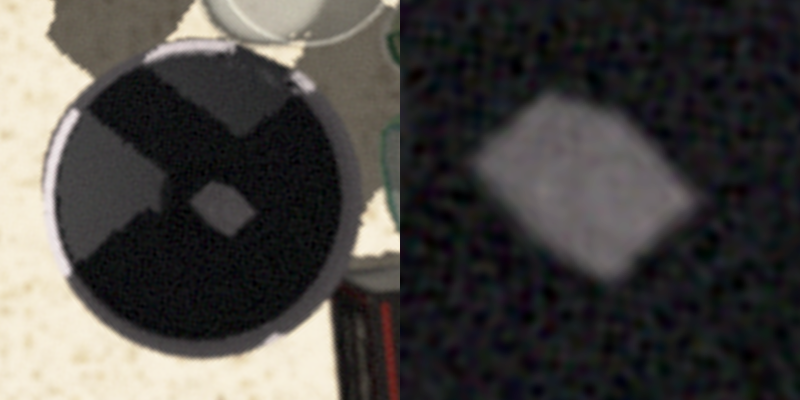

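```bash
python3 - <<'E'
from h import *
plan([.44,-.225,.23],yaw(100))
E
```

```text
row [-0.149, -0.185, 0.394, -0.0, -0.0, 0.314] rows>= 3.3
```

send_rows:
  moves:
    - [-0.15, -0.18, 0.39, 0, 0, 0.31]
    - [-0.15, -0.18, 0.39, 0, 0, 0.31]
    - [-0.15, -0.18, 0.39, 0, 0, 0.31]
    - [-0.15, -0.18, 0.39, 0, 0, 0.31]
    - [-0.15, -0.18, 0.39, 0, 0, 0.31]
    - [-0.15, -0.18, 0.39, 0, 0, 0.31]

```text
time_s: 2.4
position: [0.4414, -0.2244, 0.2313]
tcp_rot: [[-0.181, 0.983, 0.0], [0.983, 0.181, -0.0], [-0.0, 0.0, -1.0]]
force: [0.6, -0.2, 0.4]
opening: 0.995
grasp_force: 0.0
```

```bash
python3 - <<'E'
from h import *
p,d,s=snap('wrist','w2'); print(s['position'])
P=cloud('wrist',d,s['position'],s['tcp_rot'])
c=np.array([.462,-.128])
for _ in range(2):
    r=np.hypot(*(P[...,:2]-c).transpose(2,0,1)); m=(P[...,2]>.112)&(P[...,2]<.122)&(r<.075)
    q=P[m]; A=np.c_[2*q[:,:2],np.ones(len(q))]; k=np.linalg.lstsq(A,(q[:,:2]**2).sum(1),rcond=None)[0]; c=k[:2]
print('collar',len(q),c,np.sqrt(k[2]+c@c))
m=(P[...,2]>.172)&(P[...,2]<.185)&(r<.03); q=P[m];print('spindle',len(q),q.mean(0),(q.max(0)+q.min(0))/2)
m=(P[...,2]>.13)&(P[...,2]<.138)&(r<.03); q=P[m];print('coltop',len(q),q.mean(0),(q.max(0)+q.min(0))/2)
th=np.degrees(np.arctan2(P[...,1]-c[1],P[...,0]-c[0]))
for a in range(44,88):
    m=(abs(th-a)<.5)&(r>.0595)&(r<.0645)&(P[...,2]>.09); print(a,m.sum(),np.median(P[...,2][m]).round(3),z if 0 else p[m].mean().round(),end=' | ')
K,D,R,o=cam('wrist',s['position'],s['tcp_rot'])
def ortho(zz,half,n):
    g=np.linspace(-half,half,n); X=np.stack([c[0]+g[None]+0*g[:,None],c[1]-g[:,None]+0*g[None],np.full((n,n),zz)],-1).reshape(-1,3)
    uv=cv2.projectPoints((X-o)@R,np.zeros(3),np.zeros(3),K,D)[0].reshape(n,n,2).astype(np.float32)
    return cv2.remap(p[:,:,::-1].copy(),uv[...,0],uv[...,1],cv2.INTER_CUBIC)
cv2.imwrite('pics/v5.png',np.clip(1.6*np.hstack([ortho(.117,.075,400),ortho(.172,.015,400)]).astype(float),0,255))
E
```

```text
[ 0.44142756 -0.22437436  0.23128096]
collar 3044 [ 0.46290192 -0.1276873 ] 0.06117760341813788
spindle 324 [ 0.46228575 -0.1276683   0.17603405] [ 0.46265688 -0.12721385  0.17581853]
coltop 476 [ 0.45880884 -0.12841457  0.13391612] [ 0.46255068 -0.12761477  0.1337579 ]
44 16 0.116 68.0 | 45 17 0.115 69.0 | 46 15 0.115 67.0 | 47 17 0.116 69.0 | 48 18 0.116 71.0 | 49 13 0.118 64.0 | 50 10 0.117 53.0 | 51 9 0.117 26.0 | 52 13 0.117 48.0 | 53 17 0.117 57.0 | 54 16 0.107 52.0 | 55 8 0.105 20.0 | 56 7 0.105 19.0 | 57 10 0.105 18.0 | 58 11 0.106 19.0 | 59 10 0.106 21.0 | 60 9 0.105 21.0 | 61 8 0.105 21.0 | 62 10 0.106 25.0 | 63 11 0.106 24.0 | 64 7 0.106 27.0 | 65 10 0.106 20.0 | 66 9 0.105 21.0 | 67 13 0.106 31.0 | 68 10 0.105 24.0 | 69 8 0.105 20.0 | 70 8 0.106 23.0 | 71 11 0.105 21.0 | 72 11 0.106 24.0 | 73 9 0.106 21.0 | 74 10 0.105 21.0 | 75 10 0.105 22.0 | 76 11 0.105 26.0 | 77 5 0.106 29.0 | 78 11 0.116 60.0 | 79 14 0.117 60.0 | 80 7 0.117 39.0 | 81 12 0.118 49.0 | 82 11 0.116 60.0 | 83 17 0.116 63.0 | 84 16 0.116 76.0 | 85 17 0.116 73.0 | 86 16 0.116 72.0 | 87 17 0.116 75.0 | [ WARN:0@2.018] global loadsave.cpp:1063 imwrite_ Unsupported depth image for selected encoder is fallbacked to CV_8U.
```

View pics/v5.png

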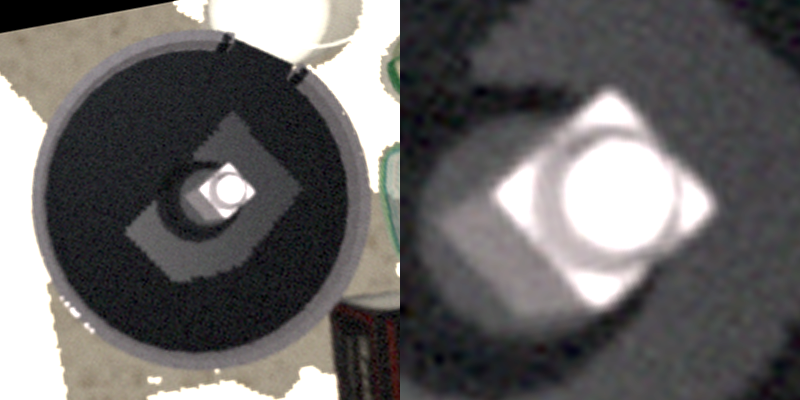

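Close view: studs at (226,43) and (297,74) put the notch centre at a yaw of about 65.8°. The spindle corners give flats at about 41.3° (mod 90). Next I'll look at the rack.

```bash
python3 - <<'E'
from h import *
u=np.radians(85.4); up=np.array([np.cos(u),np.sin(u),0]); a=-np.sin(.5)*up+np.cos(.5)*np.array([0,0,1]); R=tool(up,-a)
p=np.array([.473,.258,.10])+.2*a-.05*R[:,0]; print(R.round(3),p)
st=readout.read_state(); 
plan([.45,-.05,.36],yaw(135))
plan(p,R,dict(position=np.array([.45,-.05,.36]),tcp_rot=yaw(135)))
E
```

```text
[[-0.997  0.07   0.038]
 [ 0.08   0.875  0.478]
 [ 0.     0.479 -0.878]] [0.51514906 0.1584138  0.27551651]
row [0.679, 0.16, -0.514, 0.0, 0.001, -0.384] rows>= 4.3
row [0.405, 0.774, 0.338, -0.305, 0.112, -0.439] rows>= 5.7
```

send_rows:
  moves:
    - [0.1, 0.02, -0.3, 0, 0, -0.1]
    - [0.68, 0.16, -0.51, 0, 0, -0.38]
    - [0.68, 0.16, -0.51, 0, 0, -0.38]
    - [0.68, 0.16, -0.51, 0, 0, -0.38]
    - [0.68, 0.16, -0.51, 0, 0, -0.38]
    - [0.68, 0.16, -0.51, 0, 0, -0.38]
    - [0.68, 0.16, -0.51, 0, 0, -0.38]

```text
time_s: 3.15
position: [0.4498, -0.0491, 0.3593]
tcp_rot: [[-0.705, 0.71, 0.002], [0.71, 0.705, -0.001], [-0.002, 0.0, -1.0]]
force: [-0.6, -0.7, -0.7]
opening: 0.999
grasp_force: 0.0
```

send_rows:
  moves:
    - [0.41, 0.77, 0.34, -0.305, 0.11, -0.44]
    - [0.41, 0.77, 0.34, -0.305, 0.11, -0.44]
    - [0.41, 0.77, 0.34, -0.305, 0.11, -0.44]
    - [0.41, 0.77, 0.34, -0.305, 0.11, -0.44]
    - [0.41, 0.77, 0.34, -0.305, 0.11, -0.44]
    - [0.41, 0.77, 0.34, -0.305, 0.11, -0.44]
    - [0.41, 0.77, 0.34, -0.305, 0.11, -0.44]
    - [0.41, 0.77, 0.34, -0.305, 0.11, -0.44]

```text
time_s: 3.95
position: [0.5149, 0.1574, 0.273]
tcp_rot: [[-0.996, 0.078, 0.044], [0.09, 0.875, 0.475], [-0.001, 0.477, -0.879]]
force: [0.1, -0.9, -0.2]
opening: 1.0
grasp_force: 0.0
```

```bash
python3 - <<'E'
from h import *
p,d,s=snap('wrist','w3'); print(s['position'],s['tcp_rot'].round(3).tolist(),s['joint_positions'].round(1))
P=cloud('wrist',d,s['position'],s['tcp_rot']); np.savez('pics/w3P.npz',P=P)
a=cv2.imread('pics/w3.png'); cv2.imwrite('pics/v6.png',cv2.resize(a,(800,600),interpolation=cv2.INTER_CUBIC))
E
```

```text
[0.51492303 0.15735973 0.27295229] [[-0.996, 0.078, 0.044], [0.09, 0.875, 0.475], [-0.001, 0.477, -0.879]] [ -10.3   21.1   99.6   31.4   65.7 -110. ]
```

View pics/v6.png

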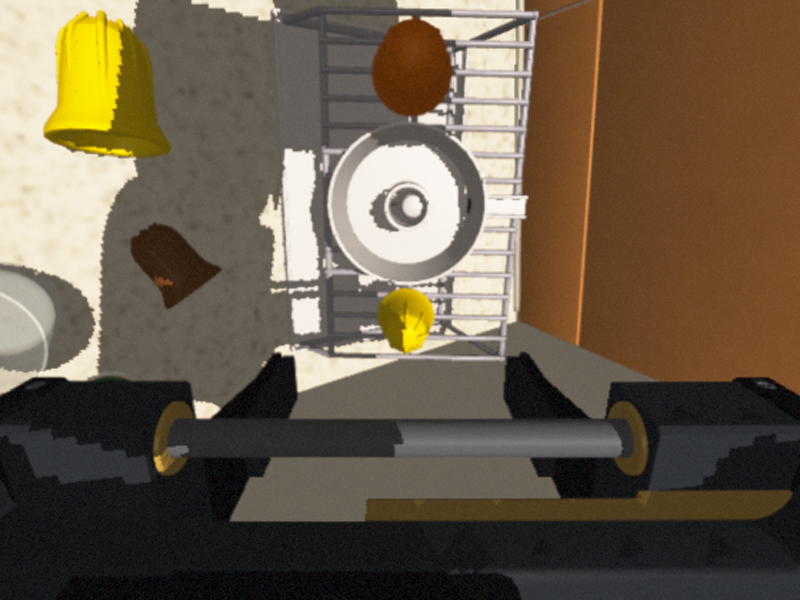

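The wrist view shows the dish tube at (406,206) with its spout to the right at (512,207), the yellow cone at (405,320) and the orange cone at (412,66).

```bash
python3 - <<'E'
from h import *
z=np.load('pics/w3.npz'); P=np.load('pics/w3P.npz')['P']; d=z['d']
S=1/1.4286
vv,uu=np.mgrid[:420,:560]; cu,cv=406*S,206*S; rr=np.hypot(uu-cu,vv-cv)
def plane(q):
    for _ in range(4):
        c=np.median(q,0) if _==0 else q.mean(0); n=np.linalg.svd(q-c,full_matrices=0)[2][2]; n*=np.sign(n[2]); e=(q-c)@n; q=q[abs(e)<max(.0015,1.5*e.std())] if _<3 else q
    return c,n,len(q)
c,n,k=plane(P[(rr>20)&(rr<38)]); print('floor',c,n,k,'tilt',np.arccos(n[2]),'leanyaw',np.degrees(np.arctan2(-n[1],-n[0])))
def circ(m,lo,hi,n,c):
    q=P[m]; h=(q-c)@n; q=q[(h>lo)&(h<hi)]; e1=np.cross(n,[1,0,0]);e1/=np.linalg.norm(e1);e2=np.cross(n,e1)
    xy=np.c_[(q-c)@e1,(q-c)@e2]; k=np.linalg.lstsq(np.c_[2*xy,np.ones(len(xy))],(xy**2).sum(1),rcond=None)[0]
    return c+k[0]*e1+k[1]*e2,np.sqrt(k[2]+k[:2]@k[:2]),len(q),h.max()
o1=circ(rr<72,.031,.040,n,c);o2=circ(rr<20,.029,.040,n,c)
print('rim',o1,'tube',o2)
# spout
for o in(o1[0],o2[0]):
    print('underside centre',o-.004*n)
c0=o1[0]-.004*n
m=(uu>489*S)&(uu<523*S)&(abs(vv-207*S)<12); q=P[m]; h=(q-c0)@n; q=q[(h>-.004)&(h<.02)]; print('spout',len(q),q.mean(0)); w=q.mean(0)-c0; w-=n*(n@w); print('spout dir',w/np.linalg.norm(w),np.degrees(np.arctan2(w[1],w[0])),np.linalg.norm(w))
np.savez('dish.npz',c=c0,n=n,w=w/np.linalg.norm(w))
# cones
hsv=cv2.cvtColor(z['p'],cv2.COLOR_RGB2HSV)
m=(hsv[...,0]>18)&(hsv[...,0]<35)&(hsv[...,1]>150)&(hsv[...,2]>60)&(uu>250)&(uu<320)&(vv>190)&(vv<260); q=P[m]; print('yellow',len(q),q.mean(0),(q-c0).dot(n).max())
m=(rr<9); h=(P[m]-c0)@n; print('prong',np.sort(h)[-8:])
E
```

```text
floor [0.47306525 0.27215809 0.08161533] [-0.05315288 -0.47649423  0.87756938] 2885 tilt 0.5000274857780127 leanyaw 83.63497608772197
rim (array([0.47224837, 0.27225051, 0.08161604]), np.float64(0.053699071088554706), 1620, np.float64(0.36432413285152015)) tube (array([0.47121695, 0.27229225, 0.08157623]), np.float64(0.01599795611611942), 271, np.float64(0.36432413285152015))
underside centre [0.47246098 0.27415649 0.07810576]
underside centre [0.47142956 0.27419822 0.07806595]
spout 409 [0.47960499 0.34386099 0.12316205]
spout dir [0.08977981 0.87297235 0.47943598] 84.12812715895154 0.08309309863166969
yellow 1328 [0.55778735 0.24754906 0.11155453] 0.36832413285152016
prong [0.02980686 0.0298194  0.02990856 0.03006753 0.03021368 0.03029506
 0.03058008 0.03116253]
```

```bash
cat >> h.py <<'E'
def dishpose(h):
    f=np.load('dish.npz'); n=f['n']; return np.array([.4719,.2742,.0781])+h*n, tool(f['w'],-n)
E
python3 - <<'E'
from h import *
plan(*dishpose(.12)); p,R=dishpose(.12); plan(*dishpose(.032),dict(position=p,tcp_rot=R))
E
```

```text
row [0.219, 0.02, 0.421, -0.001, -0.005, 0.008] rows>= 2.4
row [-0.0, 0.0, 0.352, 0.0, 0.0, 0.0] rows>= 1.8
```

send_rows:
  moves:
    - [0.22, 0.02, 0.25, 0, 0, 0.01]
    - [0.22, 0.02, 0.42, 0, 0, 0.01]
    - [0.22, 0.02, 0.42, 0, 0, 0.01]
    - [0.22, 0.02, 0.42, 0, 0, 0.01]
    - [0.22, 0.02, 0.42, 0, 0, 0.01]
    - [0.22, 0.02, 0.42, 0, 0, 0.01]
  grip: 0.62

```text
time_s: 4.6
position: [0.4669, 0.2173, 0.1853]
tcp_rot: [[-0.995, 0.088, 0.048], [0.101, 0.874, 0.476], [-0.0, 0.478, -0.878]]
force: [-0.0, 0.2, 0.5]
opening: 0.635
grasp_force: 0.0
```

```bash
python3 - <<'E'
from h import *
plan(*dishpose(.032)); print(readout.read_state()['opening'])
E
```

```text
row [0.004, -0.004, 0.358, -0.001, -0.003, 0.001] rows>= 1.8
0.6352810699157806
```

Descend along the dish axis, then close.

send_rows:
  moves:
    - [0, 0, 0.1, 0, 0, 0]
    - [0, 0, 0.2, 0, 0, 0]
    - [0, 0, 0.28, 0, 0, 0]
    - [0, 0, 0.32, 0, 0, 0]
    - [0, 0, 0.345, 0, 0, 0]
    - [0, 0, 0.355, 0, 0, 0]
    - [0, 0, 0.355, 0, 0, 0]

```text
time_s: 5.3
position: [0.4692, 0.2601, 0.1063]
tcp_rot: [[-0.995, 0.089, 0.045], [0.1, 0.873, 0.477], [0.003, 0.479, -0.878]]
force: [-0.0, 0.2, 0.3]
opening: 0.624
grasp_force: 0.0
```

send_rows:
  moves:
    - [0, 0, 0, 0, 0, 0]
    - [0, 0, 0, 0, 0, 0]
    - [0, 0, 0, 0, 0, 0]
    - [0, 0, 0, 0, 0, 0]
    - [0, 0, 0, 0, 0, 0]
    - [0, 0, 0, 0, 0, 0]
  grip: 0.3

```text
time_s: 5.9
position: [0.4689, 0.2601, 0.1061]
tcp_rot: [[-0.995, 0.089, 0.045], [0.099, 0.874, 0.476], [0.003, 0.478, -0.878]]
force: [-0.4, -3.5, 4.5]
opening: 0.406
grasp_force: 30.0
```

send_rows:
  moves:
    - [0, 0, -0.03, 0, 0, 0]
    - [0, 0, -0.1, 0, 0, 0]
    - [0, 0, -0.2, 0, 0, 0]
    - [0, 0, -0.3, 0, 0, 0]
    - [0, 0, -0.4, 0, 0, 0]
    - [0, 0, -0.48, 0, 0, 0]
    - [0, 0, -0.48, 0, 0, 0]

```text
time_s: 6.6
position: [0.4646, 0.2023, 0.2131]
tcp_rot: [[-0.995, 0.088, 0.048], [0.101, 0.874, 0.476], [-0.0, 0.478, -0.878]]
force: [1.1, -0.1, -1.1]
opening: 0.406
grasp_force: 30.0
```

```bash
python3 - <<'E'
from h import *
p,d,s=snap('wrist','w4'); print(s['position'],s['tcp_rot'],s['opening'],s['grasp_force'],s['force'],s['joint_positions'].round(1))
Rt=s['tcp_rot'].T; P=(cloud('wrist',d,s['position'],s['tcp_rot'])-s['position'])@s['tcp_rot'] # tool coords
np.savez('pics/w4T.npz',P=P)
cv2.imwrite('pics/v7.png',cv2.resize(cv2.imread('pics/w4.png'),(700,525)))
yw=65.8; up=np.array([np.cos(np.radians(yw)),np.sin(np.radians(yw)),0]); R=tool(up,[0,0,-1])
A=dict(position=np.array([.45,.06,.32]),tcp_rot=R)
plan(A['position'],R); plan([.4626,-.1276,.25],R,A)
E
```

```text
[0.46459272 0.20229808 0.21309791] [[-9.94922690e-01  8.82263654e-02  4.84246773e-02]
 [ 1.00641634e-01  8.73708942e-01  4.75924308e-01]
 [-3.20001650e-04  4.78381431e-01 -8.78152096e-01]] 0.4058554641754818 29.998159937385935 [ 1.11327334 -0.0564081  -1.05575583] [  -5.8   23.2  109.6   36.6   53.4 -113.9]
row [-0.001, -0.297, -0.654, 0.315, -0.052, 0.2] rows>= 3.9
row [-0.354, -0.664, 0.28, 0.0, 0.0, 0.0] rows>= 4.0
```

View pics/v7.png

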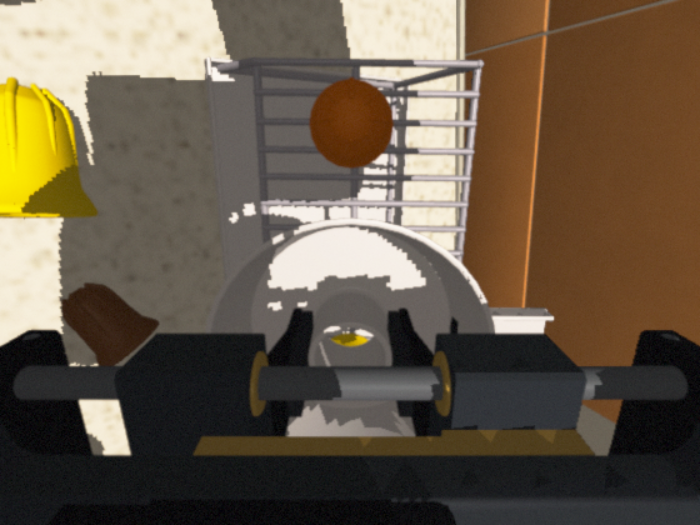

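The dish is held: rim arc visible around (350,225)–(480,290), spout at right near (522,313). Next, measure its pose in the tool frame.

```bash
python3 - <<'E'
from h import *
from scipy.optimize import least_squares
z=np.load('pics/w4.npz'); P=np.load('pics/w4T.npz')['P']; vv,uu=np.mgrid[:420,:560]; u=uu*1.25; v=vv*1.25
m=(P[...,2]<.06)&(P[...,2]>-.03)&(v<330)&(v>215)&(u>205)&(u<495)
q=P[m]; r=np.hypot(q[:,0],q[:,1]); print(len(q),np.percentile(q[:,2],[1,10,50,90,99]))
fl=q[(r>.024)&(r<.044)&(q[:,2]>.02)]
c=fl.mean(0); 
for _ in range(4):
    c=fl.mean(0); n=np.linalg.svd(fl-c,full_matrices=0)[2][2]; n*=-np.sign(n[2]); e=(fl-c)@n; fl=fl[abs(e)<max(.0012,1.5*e.std())]
print('floor',c,n,len(fl),'floor z at axis',c[2]+(c[0]*n[0]+c[1]*n[1])/n[2])
zf=c[2]
rim=q[(q[:,2]<zf-.0335)&(q[:,2]>zf-.039)&(r>.045)]
s=least_squares(lambda x:np.hypot(rim[:,0]-x[0],rim[:,1]-x[1])-x[2],[0,0,.059],loss='soft_l1',f_scale=.001); print('rim',len(rim),s.x,s.cost, np.abs(s.fun).mean())
s2=least_squares(lambda x:np.hypot(rim[:,0]-x[0],rim[:,1]-x[1])-.0588,[0,0],loss='soft_l1',f_scale=.001); print('rim fixed',s2.x)
tb=q[(r<.022)&(q[:,2]<zf-.03)&(q[:,2]>zf-.037)]; print('tube',len(tb),tb.min(0),tb.max(0))
m=(u>493)&(u<555)&(v>300)&(v<332); sp=P[m]; sp=sp[(sp[:,2]<zf+.01)&(sp[:,2]>zf-.03)]; print('spout',len(sp),sp.min(0),sp.max(0),sp.mean(0))
far=sp[sp[:,1]>.085]; print(far.mean(0),far[:,0].min(),far[:,0].max(),len(far))
E
```

```text
15711 [-0.00880185 -0.00711062  0.02688521  0.02827421  0.02903465]
floor [ 0.02218222 -0.00024635  0.0277357 ] [ 0.0082352  -0.00117649 -0.9999654 ] 5407 floor z at axis 0.02755272579773059
rim 1857 [-9.35027276e-05  7.63602869e-04  5.74352596e-02] 0.0004979864782836917 0.0006994009769915894
rim fixed [-0.00177498  0.00075677]
tube 307 [ 0.01114992 -0.01143679 -0.00769117] [ 0.01678028  0.01282211 -0.00228682]
spout 858 [-0.00689305  0.06882396  0.01766462] [0.00741616 0.09895362 0.03032439] [0.00194652 0.08468758 0.02488744]
[0.00159131 0.09157279 0.02520181] -0.006554601341378323 0.006962144096646115 418
```

send_rows:
  moves:
    - [0, -0.1, -0.3, 0.08, -0.01, 0.05]
    - [0, -0.3, -0.65, 0.315, -0.052, 0.2]
    - [0, -0.3, -0.65, 0.315, -0.052, 0.2]
    - [0, -0.3, -0.65, 0.315, -0.052, 0.2]
    - [0, -0.3, -0.65, 0.315, -0.052, 0.2]
    - [0, -0.3, -0.65, 0.315, -0.052, 0.2]
    - [0, -0.3, -0.65, 0.315, -0.052, 0.2]

```text
time_s: 7.35
position: [0.4481, 0.0614, 0.3157]
tcp_rot: [[-0.914, 0.407, -0.008], [0.407, 0.914, 0.003], [0.008, -0.0, -1.0]]
force: [-0.6, -0.6, -0.8]
opening: 0.406
grasp_force: 30.0
```

```bash
cat >> h.py <<'E'
def presspose(z,off=(-.0007,.0003),yw=65.8):
    a=np.radians(yw); R=tool([np.cos(a),np.sin(a),0],[0,0,-1]); return np.array([.4626,-.1276,z])-R@np.array([*off,0]),R
E
python3 - <<'E'
from h import *
plan(*presspose(.235))
E
```

```text
row [-0.36, -0.668, 0.32, -0.0, -0.005, 0.002] rows>= 4.1
```

send_rows:
  moves:
    - [-0.09, -0.17, 0.04, 0, 0, 0]
    - [-0.18, -0.33, 0.1, 0, 0, 0]
    - [-0.27, -0.5, 0.18, 0, -0.003, 0]
    - [-0.33, -0.61, 0.25, 0, -0.005, 0]
    - [-0.36, -0.668, 0.3, 0, -0.005, 0.002]
    - [-0.36, -0.668, 0.32, 0, -0.005, 0.002]
    - [-0.36, -0.668, 0.32, 0, -0.005, 0.002]
    - [-0.36, -0.668, 0.32, 0, -0.005, 0.002]
    - [-0.36, -0.668, 0.32, 0, -0.005, 0.002]

```text
time_s: 8.25
position: [0.4634, -0.1278, 0.2384]
tcp_rot: [[-0.912, 0.41, 0.005], [0.41, 0.912, -0.003], [-0.006, -0.001, -1.0]]
force: [0.4, 0.1, -0.4]
opening: 0.407
grasp_force: 30.0
```

```bash
python3 - <<'E'
from h import *
plan(*presspose(.170));plan(*presspose(.138))
E
```

```text
row [0.008, -0.001, 0.274, -0.001, 0.004, 0.0] rows>= 1.4
row [0.009, -0.001, 0.402, -0.001, 0.004, 0.0] rows>= 2.0
```

send_rows:
  moves:
    - [0.004, 0, 0.08, 0, 0.002, 0]
    - [0.008, 0, 0.16, 0, 0.004, 0]
    - [0.008, 0, 0.22, 0, 0.004, 0]
    - [0.008, 0, 0.26, 0, 0.004, 0]
    - [0.008, 0, 0.265, 0, 0.004, 0]
    - [0.008, 0, 0.265, 0, 0.004, 0]
    - [0.008, 0, 0.265, 0, 0.004, 0]

```text
time_s: 8.95
position: [0.4624, -0.1285, 0.1725]
tcp_rot: [[-0.912, 0.411, 0.0], [0.411, 0.912, -0.002], [-0.001, -0.001, -1.0]]
force: [0.1, 0.5, -1.1]
opening: 0.406
grasp_force: 30.0
```

```bash
python3 - <<'E'
from h import *
plan(*presspose(.138)); s=readout.read_state(); print(s['position'],s['force'],s['moment'])
E
```

```text
row [0.004, 0.003, 0.138, -0.001, 0.001, -0.001] rows>= 0.7
[ 0.46241119 -0.12854219  0.17252147] [ 0.10548347  0.53377532 -1.09154896] [ 0.08895053 -0.17109295  0.02375693]
```

send_rows:
  moves:
    - [0.003, 0.003, 0.02, 0, 0, 0]
    - [0.003, 0.003, 0.04, 0, 0, 0]
    - [0.003, 0.003, 0.06, 0, 0, 0]
    - [0.003, 0.003, 0.08, 0, 0, 0]
    - [0.003, 0.003, 0.08, 0, 0, 0]
    - [0.003, 0.003, 0.08, 0, 0, 0]

```text
time_s: 9.55
position: [0.4613, -0.1274, 0.1515]
tcp_rot: [[-0.911, 0.411, -0.002], [0.411, 0.911, -0.0], [0.001, -0.001, -1.0]]
force: [-0.0, -0.1, -1.4]
opening: 0.408
grasp_force: 30.0
```

```bash
python3 - <<'E'
from h import *
plan(*presspose(.137)); s=readout.read_state(); print(s['position'],s['force'],s['moment'])
E
```

```text
row [-0.002, 0.0, 0.058, -0.001, -0.001, -0.001] rows>= 0.3
[ 0.46129833 -0.1274374   0.15146075] [-0.02642837 -0.12684002 -1.43030601] [ 0.01831713 -0.16515499 -0.00655349]
```

No contact force, so it is over the column. Lower to home.

send_rows:
  moves:
    - [-0.001, 0, 0.012, 0, 0, 0]
    - [-0.001, 0, 0.024, 0, 0, 0]
    - [-0.001, 0, 0.036, 0, 0, 0]
    - [-0.001, 0, 0.048, 0, 0, 0]
    - [-0.001, 0, 0.056, 0, 0, 0]
    - [-0.001, 0, 0.056, 0, 0, 0]
    - [-0.001, 0, 0.056, 0, 0, 0]

```text
time_s: 10.25
position: [0.4616, -0.1276, 0.1377]
tcp_rot: [[-0.912, 0.411, -0.001], [0.411, 0.912, -0.001], [0.001, -0.001, -1.0]]
force: [-0.2, -0.3, -0.6]
opening: 0.403
grasp_force: 30.0
```

send_rows:
  moves:
    - [0, 0, 0.004, 0, 0, 0]
    - [0, 0, 0.008, 0, 0, 0]
    - [0, 0, 0.012, 0, 0, 0]
    - [0, 0, 0.012, 0, 0, 0]

```text
time_s: 10.65
position: [0.4619, -0.1277, 0.1361]
tcp_rot: [[-0.912, 0.411, -0.0], [0.411, 0.912, -0.002], [-0.001, -0.001, -1.0]]
force: [-1.3, 0.5, 10.8]
opening: 0.403
grasp_force: 30.0
```

send_rows:
  moves:
    - [0, 0, -0.004, 0, 0, 0]
    - [0, 0, -0.004, 0, 0, 0]
    - [0, 0, -0.004, 0, 0, 0]
    - [0, 0, -0.004, 0, 0, 0]
  grip: 0.6

```text
time_s: 11.05
position: [0.4615, -0.1275, 0.1355]
tcp_rot: [[-0.911, 0.411, -0.002], [0.411, 0.911, -0.001], [0.001, -0.001, -1.0]]
force: [-0.1, -0.2, 0.3]
opening: 0.585
grasp_force: 0.0
```

send_rows:
  moves:
    - [0, 0, -0.05, 0, 0, 0]
    - [0, 0, -0.15, 0, 0, 0]
    - [0, 0, -0.3, 0, 0, 0]
    - [0, 0, -0.48, 0, 0, 0]
    - [0, 0, -0.6, 0, 0, 0]
    - [0, 0, -0.6, 0, 0, 0]

```text
time_s: 11.65
position: [0.4643, -0.1287, 0.2899]
tcp_rot: [[-0.912, 0.411, 0.008], [0.411, 0.912, -0.006], [-0.009, -0.002, -1.0]]
force: [0.3, -0.8, -0.5]
opening: 0.603
grasp_force: 0.0
```

```bash
python3 - <<'E'
from h import *
s=readout.read_state(); print(s['position'],s['opening'])
p,d,s=snap('top','t2'); P=cloud('top',d); c=np.array([.4626,-.1276])
r=np.hypot(*(P[...,:2]-c).transpose(2,0,1))
a=cv2.imread('pics/t2.png'); cv2.imwrite('pics/v8.png',np.hstack([cv2.resize(a[160:280,320:440],(400,400),interpolation=cv2.INTER_CUBIC),cv2.resize(a[140:300,135:255],(300,400),interpolation=cv2.INTER_CUBIC)]))
E
```

```text
[ 0.46426698 -0.12871467  0.28990868] 0.6025734326821067
```

View pics/v8.png

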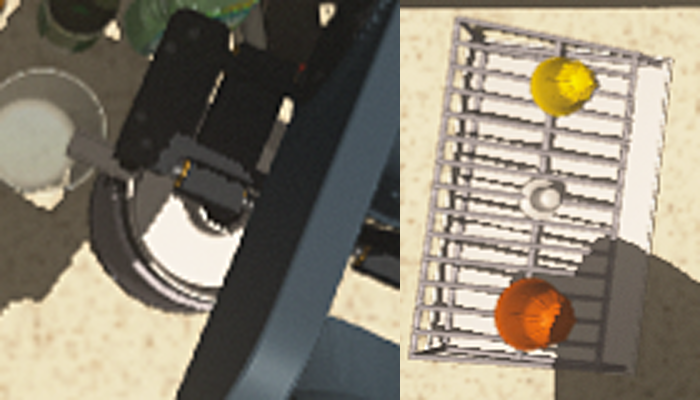

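The dish is on the press with its spout at (95,160) reaching over the glass; the yellow cone is still on its prong at (563,85). Next, check the wall distance and plan a close look at the cone.

```bash
python3 - <<'E'
from h import *
P=cloud('top',np.load('pics/top0.npz')['d'])
for u,v in [(250,148),(250,142),(250,138),(250,120),(190,142),(190,130),(118,200)]: print(u,v,P[v,u].round(3))
f=np.load('dish.npz'); n=f['n'];w=f['w']; R=tool(w,-n)
p=np.array([.568,.264,.078])+.16*n-.04*R[:,0]; print(p)
A=dict(position=np.array([.47,.06,.33]),tcp_rot=yaw(165))
plan(A['position'],A['tcp_rot']); plan(p,R,A)
E
```

```text
250 148 [0.642 0.154 0.003]
250 142 [ 0.659  0.155 -0.007]
250 138 [0.658 0.152 0.037]
250 120 [0.658 0.142 0.181]
190 142 [ 0.658  0.295 -0.001]
190 130 [0.659 0.274 0.107]
118 200 [ 0.523  0.461 -0.005]
[0.59927723 0.18359007 0.21855596]
row [0.282, 0.697, -0.172, -0.001, 0.003, -0.103] rows>= 3.9
row [-0.372, 0.611, 0.446, -0.318, 0.023, -0.099] rows>= 4.2
```

send_rows:
  moves:
    - [0.28, 0.7, -0.17, 0, 0, -0.1]
    - [0.28, 0.7, -0.17, 0, 0, -0.1]
    - [0.28, 0.7, -0.17, 0, 0, -0.1]
    - [0.28, 0.7, -0.17, 0, 0, -0.1]
    - [0.28, 0.7, -0.17, 0, 0, -0.1]
    - [0.28, 0.7, -0.17, 0, 0, -0.1]
  grip: 0.72

```text
time_s: 12.3
position: [0.4691, 0.0616, 0.3266]
tcp_rot: [[-0.965, 0.261, -0.004], [0.261, 0.965, -0.001], [0.004, -0.002, -1.0]]
force: [0.5, 0.5, 0.1]
opening: 0.719
grasp_force: 0.0
```

send_rows:
  moves:
    - [-0.28, 0.61, 0.44, -0.318, 0.02, -0.1]
    - [-0.28, 0.61, 0.44, -0.318, 0.02, -0.1]
    - [-0.28, 0.61, 0.44, -0.318, 0.02, -0.1]
    - [-0.28, 0.61, 0.44, -0.318, 0.02, -0.1]
    - [-0.28, 0.61, 0.44, -0.318, 0.02, -0.1]
    - [-0.28, 0.61, 0.44, -0.318, 0.02, -0.1]
    - [-0.28, 0.61, 0.44, -0.318, 0.02, -0.1]

```text
time_s: 13.0
position: [0.5774, 0.1881, 0.2181]
tcp_rot: [[-0.994, 0.093, 0.059], [0.11, 0.874, 0.474], [-0.007, 0.478, -0.878]]
force: [-0.4, 0.6, -0.3]
opening: 0.722
grasp_force: 0.0
```

```bash
python3 - <<'E'
from h import *
t,td,ts=snap('top','t3'); Q=cloud('top',td); c=np.array([.4626,-.1276]); r=np.hypot(*(Q[...,:2]-c).transpose(2,0,1))
for lo,hi in((.022,.045),(.055,.061)):
    m=(r>lo)&(r<hi)&(Q[...,2]>.09)&(Q[...,2]<.16); q=Q[m]; A=np.c_[q[:,:2]-c,np.ones(len(q))]; k=np.linalg.lstsq(A,q[:,2],rcond=None)[0]; print('dish plane',lo,k,len(q),np.percentile(q[:,2],[5,50,95]))
p,d,s=snap('wrist','w5'); print(s['position'],s['tcp_rot'].round(3).tolist())
P=cloud('wrist',d,s['position'],s['tcp_rot']); np.savez('pics/w5P.npz',P=P)
hsv=cv2.cvtColor(p,cv2.COLOR_RGB2HSV)
m=((hsv[...,0]>18)&(hsv[...,0]<35)&(hsv[...,1]>150)&(hsv[...,2]>40)&(abs(P[...,0]-.56)<.05)&(abs(P[...,1]-.25)<.06)); v,u=np.nonzero(m); print(len(u),u.min(),u.max(),v.min(),v.max())
cu,cv_=int(u.mean()),int(v.mean())
a=cv2.imread('pics/w5.png')[max(0,cv_-60):cv_+60,max(0,cu-60):cu+60]; b=cv2.imread('pics/t3.png')[160:280,320:440]
cv2.imwrite('pics/v9.png',np.hstack([cv2.resize(a,(400,400),interpolation=cv2.INTER_CUBIC),cv2.resize(b,(400,400),interpolation=cv2.INTER_CUBIC)])); print(cu,cv_)
E
```

```text
dish plane 0.022 [ 0.00461182 -0.00116213  0.10827267] 1103 [0.1054178  0.10828923 0.11109249]
dish plane 0.055 [ 0.01742742 -0.14972105  0.13009084] 728 [0.10574394 0.13463822 0.14592557]
[0.57755538 0.18833907 0.2189798 ] [[-0.994, 0.092, 0.06], [0.109, 0.874, 0.474], [-0.009, 0.478, -0.878]]
3667 253 527 159 363
360 255
```

View pics/v9.png

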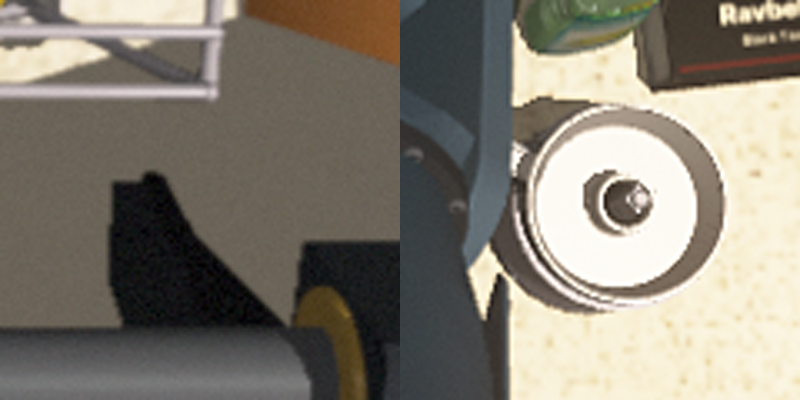

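No picture views are left, so I'll work numerically. The last view shows the dish seated level, its tube centred on the column at (625,200).

```bash
python3 - <<'E'
from h import *
from scipy.optimize import least_squares
z=np.load('pics/w5.npz'); P=np.load('pics/w5P.npz')['P']; p=z['p']; hsv=cv2.cvtColor(p,cv2.COLOR_RGB2HSV); vv,uu=np.mgrid[:420,:560]
m=((hsv[...,0]>18)&(hsv[...,0]<35)&(hsv[...,1]>120)&(hsv[...,2]>40)&(abs(P[...,0]-.56)<.05)&(abs(P[...,1]-.25)<.06)).astype(np.uint8)
n_,L,st,ce=cv2.connectedComponentsWithStats(m); i=1+st[1:,4].argmax(); print(st[i],ce[i]); M=L==i
f=np.load('dish.npz'); n=f['n'];w=f['w']; R=tool(w,-n) # x~ -world x, y upslope
O=np.array([.568,.264,.078]); B=np.c_[R[:,0],R[:,1],n]
q=(P[M]-O)@B; print(q.min(0),q.max(0))
for lo in np.arange(-.01,.07,.005):
    k=q[(q[:,2]>=lo)&(q[:,2]<lo+.005)]
    if len(k)>8: print(round(lo,3),len(k),'x',np.percentile(k[:,0],[2,98]).round(4),'y',np.percentile(k[:,1],[2,98]).round(4))
np.savez('cone5.npz',M=M,O=O,B=B)
K,D,Rw,o=cam('wrist',z['pos'],z['rot']); print('cam rel',(o-O)@B)
E
```

```text
[ 253  159   51   56 2070] [277.73913043 185.16956522]
[-0.03580062 -0.02425221 -0.00445463] [0.02409755 0.02671893 0.06001275]
0.0 54 x [-0.0164  0.0241] y [-0.0242  0.0265]
0.005 279 x [-0.012   0.0233] y [-0.023   0.0251]
0.01 176 x [-0.0051  0.0204] y [-0.0206  0.022 ]
0.015 58 x [0.     0.0186] y [-0.0189  0.0205]
0.02 71 x [0.0005 0.0184] y [-0.0183  0.0192]
0.025 58 x [0.0008 0.0182] y [-0.0174  0.019 ]
0.03 70 x [0.0004 0.0179] y [-0.0175  0.0188]
0.035 68 x [0.0001 0.0179] y [-0.0166  0.0185]
0.04 108 x [-0.0071  0.0179] y [-0.0173  0.0181]
0.045 210 x [-0.015   0.0166] y [-0.016   0.0178]
0.05 450 x [-0.0147  0.014 ] y [-0.0139  0.0161]
0.055 463 x [-0.0107  0.0101] y [-0.0094  0.0114]
cam rel [0.066794   0.00389136 0.30185223]
```

```bash
cat > rib.py <<'E'
from h import *
def prof(name,O,B,bands):
    z=np.load(f'pics/{name}.npz'); p=z['p'].astype(float).sum(2)/3; K,D,Rw,o=cam('wrist',z['pos'],z['rot'])
    az=np.radians(np.arange(0,360,5)); out=[]
    for h,r in bands:
        X=O+np.c_[r*np.cos(az),r*np.sin(az),np.full(len(az),h)]@B.T
        uv=cv2.projectPoints((X-o)@Rw,np.zeros(3),np.zeros(3),K,D)[0].reshape(1,-1,2).astype(np.float32)
        out.append(cv2.remap(p.astype(np.float32),uv[...,0],uv[...,1],cv2.INTER_LINEAR)[0])
    return np.array(out)
E
python3 - <<'E'
from rib import *
f=np.load('cone5.npz'); O=f['O']+f['B']@[0,.001,.0013]; B=f['B']
a=prof('w5',O,B,[(.042,.0175),(.046,.0165),(.050,.0145),(.053,.012),(.055,.010)])
for i in range(len(a)): print(a[i].round().astype(int).tolist())
E
```

```text
[98, 114, 107, 108, 111, 114, 117, 118, 110, 103, 125, 124, 124, 124, 123, 123, 116, 109, 110, 129, 152, 141, 127, 137, 158, 165, 140, 108, 79, 107, 96, 94, 103, 80, 72, 66, 67, 72, 79, 86, 85, 69, 73, 71, 67, 71, 71, 74, 77, 78, 81, 87, 105, 91, 76, 66, 63, 64, 66, 66, 65, 67, 70, 90, 78, 74, 78, 85, 87, 90, 81, 82]
[106, 125, 112, 111, 113, 115, 119, 121, 111, 105, 130, 129, 127, 127, 128, 128, 123, 116, 117, 148, 153, 132, 136, 149, 164, 150, 125, 88, 91, 107, 106, 108, 114, 81, 71, 66, 64, 77, 90, 105, 96, 77, 74, 75, 69, 70, 72, 72, 74, 77, 83, 82, 101, 105, 94, 76, 69, 67, 65, 68, 69, 68, 76, 94, 86, 79, 82, 83, 80, 86, 93, 82]
[142, 154, 147, 143, 143, 146, 150, 150, 141, 137, 153, 152, 154, 155, 156, 157, 156, 140, 136, 155, 152, 148, 153, 155, 154, 150, 132, 114, 125, 101, 72, 76, 77, 68, 68, 68, 70, 67, 66, 74, 74, 68, 66, 72, 68, 67, 67, 73, 80, 80, 92, 99, 99, 107, 106, 102, 105, 109, 107, 108, 107, 103, 113, 133, 122, 117, 121, 121, 124, 125, 107, 109]
[144, 152, 153, 156, 157, 157, 158, 158, 151, 143, 154, 155, 158, 160, 160, 160, 159, 140, 137, 153, 155, 152, 151, 155, 155, 154, 150, 146, 144, 133, 108, 86, 70, 68, 68, 71, 74, 71, 67, 68, 70, 68, 67, 68, 72, 71, 73, 83, 96, 110, 106, 101, 106, 110, 106, 108, 117, 121, 122, 124, 126, 120, 122, 135, 134, 138, 140, 143, 144, 144, 125, 116]
[143, 150, 151, 155, 157, 158, 159, 154, 136, 134, 152, 157, 159, 161, 161, 161, 159, 146, 143, 155, 161, 153, 148, 154, 157, 157, 155, 138, 121, 122, 107, 87, 72, 70, 70, 70, 72, 72, 70, 72, 71, 70, 69, 69, 73, 84, 101, 121, 124, 124, 125, 131, 136, 133, 125, 114, 120, 126, 128, 128, 122, 117, 127, 134, 134, 138, 142, 145, 142, 120, 96, 117]
```

send_rows:
  moves:
    - [-0.05, 0, 0.1, 0, 0, 0]
    - [-0.1, 0.0, 0.22, 0, 0, 0]
    - [-0.1, 0.0, 0.22, 0, 0, 0]
    - [-0.1, 0.0, 0.22, 0, 0, 0]
    - [-0.1, 0.0, 0.22, 0, 0, 0]

```text
time_s: 13.6
position: [0.6057, 0.2125, 0.1716]
tcp_rot: [[-0.994, 0.091, 0.06], [0.108, 0.873, 0.475], [-0.01, 0.479, -0.878]]
force: [0.9, -0.2, 0.6]
opening: 0.726
grasp_force: 0.0
```

```bash
python3 - <<'E'
from rib import *
p,d,s=snap('wrist','w6'); print(s['position'])
snap('wrist','w7')
f=np.load('cone5.npz'); B=f['B']; P=cloud('wrist',d,s['position'],s['tcp_rot']); q=(P-f['O'])@B
hsv=cv2.cvtColor(p,cv2.COLOR_RGB2HSV)
m=(hsv[...,0]>18)&(hsv[...,0]<35)&(hsv[...,1]>120)&(hsv[...,2]>40)&(np.hypot(q[...,0],q[...,1])<.035)
K=q[m]
for lo in np.arange(0,.065,.005):
    k=K[(K[:,2]>=lo)&(K[:,2]<lo+.005)]
    if len(k)>8: print(round(lo,3),len(k),'x',np.percentile(k[:,0],[2,98]).round(4),'y',np.percentile(k[:,1],[2,98]).round(4))
O=f['O']+B@[0,.001,.0013]
for h,r in [(.020,.0185),(.03,.0185),(.04,.0185),(.046,.0165),(.049,.015),(.052,.013),(.054,.011)]:
    a=(prof('w6',O,B,[(h,r)])+prof('w7',O,B,[(h,r)]))[0]/2; print(h,a.round().astype(int).tolist())
# radius by azimuth on the body/dome from depth
az=np.degrees(np.arctan2(K[:,1]-.001,K[:,0])); rad=np.hypot(K[:,0],K[:,1]-.001); hh=K[:,2]-.0013
for lo,hi in((.016,.042),):
    print([ (int(a),round(1000*np.median(rad[(abs(az-a)<2)&(hh>lo)&(hh<hi)]),1)) for a in range(-84,85,4) if ((abs(az-a)<2)&(hh>lo)&(hh<hi)).sum()>3])
E
```

```text
[0.60570914 0.2125277  0.17160676]
0.0 92 x [-0.0174  0.0238] y [-0.0241  0.0261]
0.005 405 x [-0.0138  0.0231] y [-0.023   0.0251]
0.01 250 x [-0.0027  0.0206] y [-0.0209  0.0224]
0.015 85 x [0.0019 0.0188] y [-0.0181  0.0202]
0.02 69 x [0.0005 0.0181] y [-0.0172  0.02  ]
0.025 79 x [0.0018 0.0181] y [-0.0176  0.0188]
0.03 79 x [0.0003 0.0182] y [-0.0164  0.0194]
0.035 82 x [0.0006 0.0177] y [-0.0169  0.0186]
0.04 150 x [-0.012   0.0177] y [-0.017   0.0187]
0.045 359 x [-0.0156  0.0165] y [-0.0157  0.0177]
0.05 760 x [-0.0152  0.014 ] y [-0.014   0.0154]
0.055 794 x [-0.0112  0.0095] y [-0.0099  0.0115]
0.02 [97, 108, 112, 114, 117, 120, 123, 124, 126, 128, 129, 129, 130, 130, 129, 129, 129, 127, 125, 123, 121, 121, 141, 158, 154, 152, 157, 157, 157, 156, 151, 159, 144, 156, 157, 155, 145, 135, 151, 151, 150, 160, 121, 85, 113, 114, 111, 103, 104, 112, 107, 90, 73, 70, 68, 65, 67, 65, 68, 68, 69, 69, 71, 77, 80, 81, 86, 88, 91, 95, 100, 101]
0.03 [87, 108, 111, 115, 117, 119, 122, 124, 126, 127, 125, 128, 129, 129, 130, 130, 127, 126, 117, 107, 117, 154, 156, 132, 144, 153, 155, 155
[... 2231 characters left out ...]
, (-32, np.float64(17.8)), (-28, np.float64(17.4)), (-24, np.float64(17.3)), (-20, np.float64(17.5)), (-16, np.float64(17.0)), (-12, np.float64(17.5)), (-8, np.float64(17.0)), (-4, np.float64(17.9)), (0, np.float64(18.2)), (4, np.float64(17.9)), (8, np.float64(17.0)), (12, np.float64(17.5)), (16, np.float64(17.3)), (20, np.float64(17.0)), (24, np.float64(17.4)), (28, np.float64(17.0)), (32, np.float64(17.7)), (36, np.float64(16.9)), (40, np.float64(17.8)), (44, np.float64(17.3)), (48, np.float64(17.9)), (52, np.float64(17.9)), (56, np.float64(17.6)), (60, np.float64(17.6)), (64, np.float64(18.0)), (68, np.float64(17.6)), (72, np.float64(17.7)), (76, np.float64(18.4)), (84, np.float64(17.6))]
```

```bash
python3 - <<'E'
from rib import *
f=np.load('cone5.npz'); B=f['B']; O=f['O']+B@[-.0009,.001,.0013]
def fine(h,r,az):
    s=0
    for nm in('w6','w7'):
        z=np.load(f'pics/{nm}.npz'); p=z['p'].astype(np.float32).mean(2); K,D,Rw,o=cam('wrist',z['pos'],z['rot']); a=np.radians(az)
        X=O+np.c_[r*np.cos(a),r*np.sin(a),np.full(len(a),h)]@B.T
        uv=cv2.projectPoints((X-o)@Rw,np.zeros(3),np.zeros(3),K,D)[0].reshape(1,-1,2).astype(np.float32)
        s=s+cv2.remap(p,uv[...,0],uv[...,1],cv2.INTER_CUBIC)[0]/2
    return s
for c in(-90,-45,0,45,90):
    az=np.arange(c-18,c+19,2); print(c)
    for h,r in((.044,.0175),(.047,.0162),(.049,.015)): print('   ',fine(h,r,az).round().astype(int).tolist())
E
```

```text
-90
    [87, 86, 80, 77, 82, 86, 93, 101, 99, 87, 78, 77, 75, 70, 66, 68, 70, 67, 67]
    [78, 74, 73, 72, 72, 82, 96, 107, 111, 112, 107, 96, 84, 79, 72, 69, 70, 69, 70]
    [102, 96, 93, 90, 88, 89, 97, 107, 111, 113, 110, 104, 99, 95, 96, 97, 98, 101, 104]
-45
    [67, 66, 67, 72, 69, 67, 69, 71, 74, 84, 97, 100, 93, 79, 75, 78, 79, 80, 82]
    [70, 70, 71, 69, 70, 69, 72, 87, 108, 119, 119, 106, 90, 82, 81, 86, 90, 91, 92]
    [101, 104, 103, 102, 106, 103, 100, 100, 121, 134, 137, 129, 118, 116, 115, 120, 122, 125, 125]
0
    [89, 87, 94, 96, 94, 89, 82, 80, 88, 105, 117, 123, 117, 109, 108, 108, 109, 110, 112]
    [94, 95, 98, 104, 107, 98, 91, 102, 124, 142, 150, 150, 138, 122, 116, 120, 120, 121, 122]
    [127, 129, 132, 130, 119, 102, 98, 112, 134, 145, 153, 155, 150, 144, 144, 147, 148, 147, 146]
45
    [118, 119, 120, 120, 120, 121, 112, 97, 98, 117, 130, 128, 124, 125, 125, 125, 125, 126, 127]
    [128, 130, 131, 132, 132, 132, 125, 109, 105, 128, 151, 153, 144, 137, 135, 135, 135, 135, 136]
    [152, 153, 154, 154, 153, 153, 150, 135, 129, 147, 156, 158, 153, 151, 155, 155, 156, 156, 156]
90
    [125, 125, 122, 119, 115, 108, 105, 109, 117, 131, 145, 152, 152, 146, 135, 128, 126, 126, 126]
    [139, 138, 137, 136, 132, 128, 120, 116, 134, 151, 159, 159, 156, 147, 134, 127, 128, 131, 132]
    [159, 158, 157, 156, 156, 152, 138, 134, 143, 155, 158, 159, 156, 148, 141, 146, 153, 155, 155]
```

```bash
python3 - <<'E'
from h import *
f=np.load('cone5.npz'); B=f['B']; R=np.c_[B[:,0],B[:,1],-B[:,2]]
g=lambda h:f['O']+B@[-.0006,.001,h]
plan(g(.100),R); plan(g(.0365),R)
E
```

```text
row [0.171, -0.009, 0.017, -0.001, 0.005, -0.001] rows>= 0.9
row [0.173, -0.009, 0.271, -0.001, 0.005, -0.001] rows>= 1.6
```

send_rows:
  moves:
    - [0.08, -0.005, 0.0, 0, 0.005, 0]
    - [0.172, -0.009, 0.017, 0, 0.005, 0]
    - [0.172, -0.009, 0.017, 0, 0.005, 0]
    - [0.172, -0.009, 0.017, 0, 0.005, 0]
    - [0.172, -0.009, 0.017, 0, 0.005, 0]

```text
time_s: 14.2
position: [0.5648, 0.2172, 0.1655]
tcp_rot: [[-0.994, 0.091, 0.054], [0.105, 0.873, 0.476], [-0.004, 0.479, -0.878]]
force: [-0.0, -0.7, 0.4]
opening: 0.715
grasp_force: 0.0
```

```bash
python3 - <<'E'
from h import *
f=np.load('cone5.npz'); B=f['B']; R=np.c_[B[:,0],B[:,1],-B[:,2]]
plan(f['O']+B@[-.0006,.001,.0365],R)
E
```

```text
row [0.006, 0.001, 0.251, -0.001, 0.0, -0.001] rows>= 1.3
```

send_rows:
  moves:
    - [0.003, 0, 0.08, 0, 0, 0]
    - [0.004, 0, 0.16, 0, 0, 0]
    - [0.004, 0, 0.22, 0, 0, 0]
    - [0.004, 0, 0.245, 0, 0, 0]
    - [0.004, 0, 0.25, 0, 0, 0]
    - [0.004, 0, 0.25, 0, 0, 0]

```text
time_s: 14.8
position: [0.5656, 0.2474, 0.1098]
tcp_rot: [[-0.995, 0.091, 0.051], [0.105, 0.873, 0.476], [-0.001, 0.479, -0.878]]
force: [-1.0, 1.0, -0.7]
opening: 0.72
grasp_force: 0.0
```

send_rows:
  moves:
    - [0, 0, 0, 0, 0, 0]
    - [0, 0, 0, 0, 0, 0]
    - [0, 0, 0, 0, 0, 0]
    - [0, 0, 0, 0, 0, 0]
    - [0, 0, 0, 0, 0, 0]
    - [0, 0, 0, 0, 0, 0]
  grip: 0.33

```text
time_s: 15.4
position: [0.5653, 0.2473, 0.11]
tcp_rot: [[-0.995, 0.091, 0.051], [0.105, 0.873, 0.476], [-0.001, 0.479, -0.878]]
force: [-0.9, -2.5, 1.9]
opening: 0.425
grasp_force: 30.0
```

```bash
python3 - <<'E'
from h import *
f=np.load('cone5.npz'); B=f['B']; s=readout.read_state(); print(((s['position']-f['O'])@B)*1000)
E
```

```text
[ 0.84453097  0.52778997 36.20734243]
```

send_rows:
  moves:
    - [0, 0, -0.03, 0, 0, 0]
    - [0, 0, -0.1, 0, 0, 0]
    - [0, 0, -0.2, 0, 0, 0]
    - [0, 0, -0.3, 0, 0, 0]
    - [0, 0, -0.4, 0, 0, 0]
    - [0, 0, -0.4, 0, 0, 0]

```text
time_s: 16.0
position: [0.5623, 0.1981, 0.2013]
tcp_rot: [[-0.994, 0.09, 0.058], [0.107, 0.874, 0.475], [-0.008, 0.478, -0.878]]
force: [0.3, -0.9, -1.3]
opening: 0.424
grasp_force: 30.0
```

```bash
python3 - <<'E'
from h import *
p,d,s=snap('wrist','w8'); print(s['position'],s['opening'],s['joint_positions'].round())
P=(cloud('wrist',d,s['position'],s['tcp_rot'])-s['position'])@s['tcp_rot']
hsv=cv2.cvtColor(p,cv2.COLOR_RGB2HSV)
m=(hsv[...,0]>18)&(hsv[...,0]<35)&(hsv[...,1]>120)&(hsv[...,2]>30)&(np.hypot(P[...,0],P[...,1])<.04)&(abs(P[...,2])<.05)
K=P[m]; print(len(K),K.min(0),K.max(0))
for lo in np.arange(-.025,.045,.005):
    k=K[(K[:,2]>=lo)&(K[:,2]<lo+.005)]
    if len(k)>8: print(round(lo,3),len(k),'x',np.percentile(k[:,0],[2,98]).round(4),'y',np.percentile(k[:,1],[2,98]).round(4))
A=dict(position=np.array([.47,.06,.33]),tcp_rot=yaw(151))
plan(A['position'],A['tcp_rot']); plan([.4626,-.1276,.30],yaw(131.3),A)
E
```

```text
[0.56230585 0.19809546 0.20131835] 0.42443014490105085 [  -5.   30.   97.   35.   57. -110.]
4867 [-0.01793403 -0.02985295 -0.02923592] [0.02350404 0.03138176 0.03499921]
-0.025 135 x [-0.0121  0.01  ] y [-0.0069  0.008 ]
-0.02 660 x [-0.0125  0.013 ] y [-0.0104  0.0116]
-0.015 742 x [-0.0005  0.0157] y [-0.0144  0.0159]
-0.01 523 x [-0.0014  0.0166] y [-0.0173  0.0195]
-0.005 351 x [-0.0006  0.0172] y [-0.0169  0.0191]
0.0 326 x [-0.0003  0.0172] y [-0.0168  0.0191]
0.005 297 x [0.0023 0.0174] y [-0.0169  0.019 ]
0.01 287 x [0.0044 0.0176] y [-0.0173  0.0191]
0.015 277 x [0.0058 0.0179] y [-0.0177  0.0194]
0.02 355 x [0.0069 0.0193] y [-0.0177  0.0185]
0.025 549 x [0.0061 0.0218] y [-0.0208  0.022 ]
0.03 359 x [0.0054 0.0232] y [-0.0225  0.0242]
row [0.301, -0.269, -0.742, 0.314, -0.061, 0.25] rows>= 4.3
row [-0.338, -0.671, 0.12, 0.0, 0.0, 0.219] rows>= 3.8
```

send_rows:
  moves:
    - [0.1, -0.09, -0.3, 0.08, -0.01, 0.05]
    - [0.3, -0.27, -0.74, 0.314, -0.06, 0.25]
    - [0.3, -0.27, -0.74, 0.314, -0.06, 0.25]
    - [0.3, -0.27, -0.74, 0.314, -0.06, 0.25]
    - [0.3, -0.27, -0.74, 0.314, -0.06, 0.25]
    - [0.3, -0.27, -0.74, 0.314, -0.06, 0.25]
    - [0.3, -0.27, -0.74, 0.314, -0.06, 0.25]

```text
time_s: 16.75
position: [0.4694, 0.0613, 0.3267]
tcp_rot: [[-0.876, 0.482, -0.007], [0.482, 0.876, 0.002], [0.007, -0.001, -1.0]]
force: [0.0, 0.1, -1.5]
opening: 0.426
grasp_force: 30.0
```

```bash
python3 - <<'E'
from h import *
plan([.4615,-.1277,.26],yaw(131.3))
E
```

```text
row [-0.339, -0.677, 0.265, -0.002, -0.004, 0.221] rows>= 4.0
```

send_rows:
  moves:
    - [-0.09, -0.17, 0.02, 0, 0, 0.06]
    - [-0.18, -0.34, 0.06, 0, 0, 0.12]
    - [-0.26, -0.51, 0.15, 0, -0.003, 0.18]
    - [-0.31, -0.62, 0.22, 0, -0.004, 0.22]
    - [-0.339, -0.677, 0.265, -0.002, -0.004, 0.22]
    - [-0.339, -0.677, 0.265, -0.002, -0.004, 0.22]
    - [-0.339, -0.677, 0.265, -0.002, -0.004, 0.22]
    - [-0.339, -0.677, 0.265, -0.002, -0.004, 0.22]
    - [-0.339, -0.677, 0.265, -0.002, -0.004, 0.22]

```text
time_s: 17.65
position: [0.4624, -0.1273, 0.2618]
tcp_rot: [[-0.661, 0.75, 0.002], [0.75, 0.661, -0.001], [-0.002, 0.001, -1.0]]
force: [-0.3, -0.3, -0.5]
opening: 0.423
grasp_force: 30.0
```

```bash
python3 - <<'E'
from h import *
plan([.4615,-.1277,.212],yaw(131.3)); plan([.4615,-.1277,.177],yaw(131.3))
E
```

```text
row [0.002, -0.004, 0.199, 0.001, 0.001, 0.001] rows>= 1.0
row [0.002, -0.004, 0.339, 0.001, 0.001, 0.001] rows>= 1.7
```

send_rows:
  moves:
    - [0, -0.002, 0.06, 0, 0, 0]
    - [0.001, -0.003, 0.12, 0, 0, 0]
    - [0.001, -0.003, 0.17, 0, 0, 0]
    - [0.001, -0.003, 0.2, 0, 0, 0]
    - [0.001, -0.003, 0.2, 0, 0, 0]
    - [0.001, -0.003, 0.2, 0, 0, 0]

```text
time_s: 18.25
position: [0.4618, -0.1285, 0.2118]
tcp_rot: [[-0.661, 0.751, 0.002], [0.751, 0.661, -0.001], [-0.002, 0.001, -1.0]]
force: [-0.3, 0.2, -0.1]
opening: 0.421
grasp_force: 30.0
```

```bash
python3 - <<'E'
from h import *
plan([.4615,-.1277,.190],yaw(131.3)); s=readout.read_state(); print(s['force'],s['moment'])
E
```

```text
row [0.003, 0.001, 0.087, 0.001, 0.002, 0.001] rows>= 0.4
[-0.27821159  0.24347166 -0.13496509] [ 0.04066998 -0.17258743  0.00360645]
```

send_rows:
  moves:
    - [0.001, 0, 0.015, 0, 0, 0]
    - [0.002, 0, 0.03, 0, 0, 0]
    - [0.002, 0, 0.045, 0, 0, 0]
    - [0.002, 0, 0.06, 0, 0, 0]
    - [0.002, 0, 0.06, 0, 0, 0]

```text
time_s: 18.75
position: [0.4607, -0.1282, 0.1957]
tcp_rot: [[-0.66, 0.751, 0.0], [0.751, 0.66, -0.0], [-0.0, 0.0, -1.0]]
force: [-0.1, 1.1, -0.6]
opening: 0.42
grasp_force: 30.0
```

send_rows:
  moves:
    - [0, 0, 0.008, 0, 0, 0]
    - [0, 0, 0.016, 0, 0, 0]
    - [0, 0, 0.024, 0, 0, 0]
    - [0, 0, 0.024, 0, 0, 0]

```text
time_s: 19.15
position: [0.461, -0.1283, 0.19]
tcp_rot: [[-0.66, 0.751, 0.001], [0.751, 0.66, -0.001], [-0.001, 0.0, -1.0]]
force: [0.1, 0.4, -0.9]
opening: 0.419
grasp_force: 30.0
```

send_rows:
  moves:
    - [0, 0, 0.01, 0, 0, 0]
    - [0, 0, 0.02, 0, 0, 0]
    - [0, 0, 0.03, 0, 0, 0]
    - [0, 0, 0.04, 0, 0, 0]
    - [0, 0, 0.046, 0, 0, 0]
    - [0, 0, 0.046, 0, 0, 0]

```text
time_s: 19.75
position: [0.461, -0.1283, 0.1785]
tcp_rot: [[-0.66, 0.751, 0.001], [0.751, 0.66, -0.0], [-0.001, 0.0, -1.0]]
force: [0.4, 1.0, -1.4]
opening: 0.423
grasp_force: 30.0
```

send_rows:
  moves:
    - [0, 0, 0.003, 0, 0, 0]
    - [0, 0, 0.006, 0, 0, 0]
    - [0, 0, 0.006, 0, 0, 0]

```text
time_s: 20.05
position: [0.4612, -0.1284, 0.1774]
tcp_rot: [[-0.66, 0.751, 0.002], [0.751, 0.66, -0.001], [-0.002, 0.001, -1.0]]
force: [-0.3, 0.1, -0.9]
opening: 0.42
grasp_force: 30.0
```

```bash
python3 - <<'E'
from h import *
for _ in range(3): 
    s=readout.read_state(); print(s['position'],s['force'])
    viewer.capture('scene')
E
```

```text
[ 0.46119758 -0.12843564  0.17738884] [-0.30183841  0.05780283 -0.93857386]
[ 0.46120436 -0.12843326  0.17744917] [ 0.63261196  0.1816238  -0.57168911]
[ 0.46120276 -0.12842961  0.17744241] [-0.4135072   0.13229075 -0.24888853]
```

send_rows:
  moves:
    - [0, 0, 0.004, 0, 0, 0]
    - [0, 0, 0.004, 0, 0, 0]
    - [0, 0, 0.004, 0, 0, 0]

```text
time_s: 20.5
position: [0.4612, -0.1284, 0.1764]
tcp_rot: [[-0.66, 0.751, 0.002], [0.751, 0.66, -0.001], [-0.002, 0.001, -1.0]]
force: [-0.2, -0.4, 0.4]
opening: 0.424
grasp_force: 30.0
```

send_rows:
  moves:
    - [0, 0, 0.004, 0, 0, 0]
    - [0, 0, 0.004, 0, 0, 0]
    - [0, 0, 0.004, 0, 0, 0]

```text
time_s: 20.8
position: [0.4612, -0.1284, 0.1754]
tcp_rot: [[-0.66, 0.751, 0.002], [0.751, 0.66, -0.001], [-0.002, 0.001, -1.0]]
force: [-0.6, 0.7, 1.2]
opening: 0.424
grasp_force: 30.0
```

Seated (spring felt). Release and rise.

send_rows:
  moves:
    - [0, 0, 0, 0, 0, 0]
    - [0, 0, 0, 0, 0, 0]
    - [0, 0, 0, 0, 0, 0]
    - [0, 0, 0, 0, 0, 0]
    - [0, 0, 0, 0, 0, 0]
  grip: 0.72

```text
time_s: 21.3
position: [0.4611, -0.1283, 0.1752]
tcp_rot: [[-0.66, 0.751, 0.001], [0.751, 0.66, -0.001], [-0.001, 0.001, -1.0]]
force: [0.6, -0.1, 0.3]
opening: 0.702
grasp_force: 0.0
```

send_rows:
  moves:
    - [0, 0, -0.05, 0, 0, 0]
    - [0, 0, -0.12, 0, 0, 0]
    - [0, 0, -0.22, 0, 0, 0]
    - [-0.06, 0, -0.32, 0, 0, 0]
    - [-0.16, 0, -0.38, 0, 0, 0]
    - [-0.16, 0, -0.38, 0, 0, 0]
    - [-0.16, 0, -0.38, 0, 0, 0]

```text
time_s: 22.0
position: [0.4868, -0.158, 0.2699]
tcp_rot: [[-0.66, 0.752, 0.0], [0.752, 0.66, 0.0], [-0.0, 0.0, -1.0]]
force: [-0.9, -0.2, 0.1]
opening: 0.722
grasp_force: 0.0
```

```bash
python3 - <<'E'
from h import *
p,d,s=snap('wrist','w9'); print(s['position'],s['tcp_rot'].round(3).tolist())
P=cloud('wrist',d,s['position'],s['tcp_rot'])
hsv=cv2.cvtColor(p,cv2.COLOR_RGB2HSV)
m=(hsv[...,0]>18)&(hsv[...,0]<35)&(hsv[...,1]>120)&(hsv[...,2]>30)&(np.hypot(P[...,0]-.462,P[...,1]+.128)<.035)&(P[...,2]>.12)
K=P[m]; print(len(K),K.max(0))
for lo in np.arange(.14,.21,.006):
    k=K[(K[:,2]>=lo)&(K[:,2]<lo+.006)]
    if len(k)>8: print(round(lo,3),len(k),'x',np.percentile(k[:,0],[2,98]).round(4),'y',np.percentile(k[:,1],[2,98]).round(4))
print(np.sort(K[:,2])[-30:].mean())
E
```

```text
[ 0.4867833  -0.15803823  0.2699478 ] [[-0.66, 0.752, 0.0], [0.752, 0.66, 0.0], [-0.0, 0.0, -1.0]]
5188 [ 0.49577467 -0.10345852  0.35405134]
0.14 26 x [0.4419 0.4874] y [-0.1392 -0.1036]
0.146 390 x [0.4383 0.4858] y [-0.1513 -0.1043]
0.152 210 x [0.4409 0.4792] y [-0.1433 -0.1073]
0.158 79 x [0.4427 0.4757] y [-0.1386 -0.1091]
0.164 80 x [0.4432 0.4721] y [-0.1354 -0.1097]
0.17 80 x [0.4438 0.473 ] y [-0.1396 -0.1103]
0.176 79 x [0.4441 0.475 ] y [-0.1379 -0.1107]
0.182 170 x [0.4449 0.4781] y [-0.1427 -0.1111]
0.188 514 x [0.4467 0.4774] y [-0.144  -0.1132]
0.194 914 x [0.4506 0.4739] y [-0.1404 -0.1173]
0.2 39 x [0.4557 0.4706] y [-0.1369 -0.1204]
0.35318708475829474
```

```bash
python3 - <<'E'
from h import *
plan([.4617,-.1283,.235],yaw(131.3))
E
```

```text
row [0.151, 0.004, 0.138, -0.0, -0.001, -0.0] rows>= 1.0
```

send_rows:
  moves:
    - [0.08, 0, 0.02, 0, 0, 0]
    - [0.15, 0.004, 0.04, 0, 0, 0]
    - [0.15, 0.004, 0.04, 0, 0, 0]
    - [0.15, 0.004, 0.06, 0, 0, 0]
    - [0.15, 0.004, 0.09, 0, 0, 0]
    - [0.15, 0.004, 0.12, 0, 0, 0]
    - [0.15, 0.004, 0.138, 0, 0, 0]
    - [0.15, 0.004, 0.138, 0, 0, 0]
    - [0.15, 0.004, 0.138, 0, 0, 0]
  grip: 0

```text
time_s: 22.95
position: [0.4635, -0.1298, 0.2356]
tcp_rot: [[-0.66, 0.751, 0.001], [0.751, 0.66, -0.001], [-0.001, 0.001, -1.0]]
force: [0.3, 0.8, 0.4]
opening: 0.029
grasp_force: 0.0
```

send_rows:
  moves:
    - [0, 0, 0.02, 0, 0, 0]
    - [0, 0, 0.04, 0, 0, 0]
    - [0, 0, 0.055, 0, 0, 0]
    - [0, 0, 0.062, 0, 0, 0]
    - [0, 0, 0.069, 0, 0, 0]
    - [0, 0, 0.076, 0, 0, 0]
    - [0, 0, 0.076, 0, 0, 0]
    - [0, 0, 0.076, 0, 0, 0]

```text
time_s: 23.75
position: [0.4636, -0.1297, 0.217]
tcp_rot: [[-0.66, 0.751, 0.002], [0.751, 0.66, -0.001], [-0.002, 0.001, -1.0]]
force: [-0.2, 0.5, 2.0]
opening: 0.007
grasp_force: 0.8
```

send_rows:
  moves:
    - [0, 0, 0.006, 0, 0, 0]
    - [0, 0, 0.012, 0, 0, 0]
    - [0, 0, 0.018, 0, 0, 0]
    - [0, 0, 0.024, 0, 0, 0]
    - [0, 0, 0.024, 0, 0, 0]
    - [0, 0, 0.024, 0, 0, 0]

```text
time_s: 24.35
position: [0.4646, -0.1303, 0.2121]
tcp_rot: [[-0.66, 0.751, 0.004], [0.751, 0.66, -0.003], [-0.005, 0.002, -1.0]]
force: [-0.6, 0.1, 9.6]
opening: 0.007
grasp_force: 4.9
```

send_rows:
  moves:
    - [0, 0, 0.004, 0, 0, 0]
    - [0, 0, 0.008, 0, 0, 0]
    - [0, 0, 0.008, 0, 0, 0]
    - [0, 0, 0.008, 0, 0, 0]
    - [0, 0, 0.008, 0, 0, 0]

```text
time_s: 24.85
position: [0.4652, -0.1307, 0.2116]
tcp_rot: [[-0.66, 0.751, 0.006], [0.751, 0.66, -0.004], [-0.007, 0.002, -1.0]]
force: [-1.9, -0.3, 19.1]
opening: 0.005
grasp_force: 9.6
```

send_rows:
  moves:
    - [0, 0, -0.008, 0, 0, 0]
    - [0, 0, -0.016, 0, 0, 0]
    - [0, 0, -0.024, 0, 0, 0]
    - [0, 0, -0.032, 0, 0, 0]
    - [0, 0, -0.04, 0, 0, 0]
    - [0, 0, -0.08, 0, 0, 0]
    - [0, 0, -0.16, 0, 0, 0]
    - [-0.05, 0, -0.3, 0, 0, 0]
    - [-0.16, 0, -0.3, 0, 0, 0]
    - [-0.16, 0, -0.3, 0, 0, 0]
    - [-0.16, 0, -0.3, 0, 0, 0]

```text
time_s: 25.95
position: [0.4893, -0.1594, 0.2837]
tcp_rot: [[-0.66, 0.752, 0.0], [0.752, 0.66, 0.0], [0.0, 0.0, -1.0]]
force: [0.1, 0.4, -0.6]
opening: 0.005
grasp_force: 0.0
```

```bash
python3 - <<'E'
from h import *
p,d,s=snap('wrist','w10'); print(s['position'],s['force'])
P=cloud('wrist',d,s['position'],s['tcp_rot'])
hsv=cv2.cvtColor(p,cv2.COLOR_RGB2HSV)
m=(hsv[...,0]>18)&(hsv[...,0]<35)&(hsv[...,1]>120)&(hsv[...,2]>30)&(np.hypot(P[...,0]-.462,P[...,1]+.128)<.035)&(P[...,2]>.12)&(P[...,2]<.22)
K=P[m]; print(len(K),K.max(0))
for lo in np.arange(.14,.21,.006):
    k=K[(K[:,2]>=lo)&(K[:,2]<lo+.006)]
    if len(k)>8: print(round(lo,3),len(k),'x',np.percentile(k[:,0],[2,98]).round(4),'y',np.percentile(k[:,1],[2,98]).round(4))
r=np.hypot(P[...,0]-.4618,P[...,1]+.128); m=(r>.03)&(r<.045)&(P[...,2]>.09)&(P[...,2]<.12); q=P[m]; k=np.linalg.lstsq(np.c_[q[:,:2]-[.4618,-.128],np.ones(len(q))],q[:,2],rcond=None)[0]; print('dish floor',k,len(q))
E
```

```text
[ 0.48929064 -0.15939765  0.28366658] [ 0.05397234  0.38409927 -0.5549796 ]
2342 [ 0.48749754 -0.10360851  0.20164108]
0.14 30 x [0.4435 0.486 ] y [-0.1525 -0.1036]
0.146 369 x [0.4383 0.4865] y [-0.1517 -0.1044]
0.152 187 x [0.4407 0.4802] y [-0.1424 -0.1076]
0.158 64 x [0.4425 0.4763] y [-0.1373 -0.1092]
0.164 69 x [0.4433 0.4732] y [-0.1388 -0.1099]
0.17 64 x [0.4437 0.4738] y [-0.1396 -0.1104]
0.176 74 x [0.4441 0.4745] y [-0.1379 -0.1111]
0.182 150 x [0.4448 0.4788] y [-0.1448 -0.1113]
0.188 484 x [0.4466 0.4776] y [-0.144  -0.1133]
0.194 812 x [0.4506 0.4739] y [-0.1402 -0.1173]
0.2 39 x [0.4529 0.4701] y [-0.1368 -0.1212]
dish floor [-0.00046669  0.00058279  0.10918358] 2921
```

```bash
python3 -c "
from rig import ticket; print(ticket.hand_in())"
```

```text
the job is handed in; nothing more can be done
None
```

The press is reassembled and handed in, though no verdict came back. The dish is seated level in the notch and the yellow cone is home on the spindle. The cone was pushed to the bottom stop at 19 N and sprang back to its starting height. The one thing I couldn't measure well is the spout-to-glass distance, about 27 mm against the 34 mm limit.

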